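Clear the shelf bay: stack the case, hang the ear defenders

TASK

Clear the things away from the little glass shelf: first stack the blue-lidded case standing in front of it squarely on top of the column of two such cases, and let go of it; then bring the ear defenders out from under the shelf and drape their headband over the steel rail, square across it, with the bar under the middle of the band and one cup hanging level on each side, and let go. Lower both gently into place rather than dropping them, and leave the column and the bottles and beaker behind it where they stand.

Things in the scene. Friction and masses are not known exactly. Their poses are not given: they have to be found in the camera images.
- case: The loose closed case: 110 x 52 x 42 mm box (x, y, z), about 0.3 kg, white with a flat blue lid. Origin at the centre of its underside, x along its length, z up. On the bench some 175 mm from the shelf's origin towards the robot, its length roughly along the shelf's x. Take it across its 52 mm width from above.
- column_lower: Lower of the two cases of the column, same size and look as the case, loose, standing on the bench near the middle. Origin at the centre of its underside, x along its length.
- column_upper: Upper case of the column, same size and look, loose, lying squarely on the lower one; its top is 42 mm above its origin (84 mm above the bench). Origin at the centre of its underside, x along its length.
- shelf: Fixed glass shelf on four thin steel legs, open all round. Origin on the bench, x away from the robot. Glass (green front edge) spans x -60 to +135, y -145 to +145 mm, underside 252 mm up; side bars at y = +-130 down to 240 mm. 12 mm legs at x -45, +120, y +-130 mm. Jars on top to 324 mm. It blocks an upright gripper above the ear defenders: reach in from the front, tilted 30 to 45 degrees.
- ear_defenders: Rigid ear defenders, 0.25 kg, 150 mm tall, loose, standing on two yellow cups under the shelf, band up. Origin midway between cups at the underside; z up; x from near to far cup. Cups: |x| 40 to 74, 64 wide (y), 70 mm high. Orange headband: half ring in the x-z plane, 22 mm wide (y), flat-sided, 10 thick, centreline radius 60 mm about z = 85 mm; crown underside z = 140, top 150 mm.
- band_underside (a point): Point at the middle of the underside of the headband's crown, 140 mm above the ear defenders' origin: this comes to rest on top of the bar. Axes as the ear defenders'.
- band_shoulder (a point): Point in the middle of the headband half-way down its near side (45 degrees from the crown), at x = -42.4, z = 127.4 mm in the ear defenders' frame: a good place to pinch, fingers closing along y on the 22 mm wide band.
- rail: Fixed rail on the other side of the column from the shelf, nothing above it: steel bar 18 mm thick along y, 280 mm long, axis 165 mm above the bench and at x = -40 mm in this frame, between two 16 mm posts at y = +-140 mm with 26 mm ball tops and round feet 70 mm wide, 10 mm high. Origin on the bench, x away from the robot.
- bar (a point): Middle of the bar's top line, 174 mm above the bench. Axes as the rail's: y along the bar, z up.
- bottle_green: Green glass bottle, 72 mm wide, 190 mm tall, loose, behind the column: a bystander. Origin at the centre of its underside.
- bottle_amber: Amber glass bottle, 66 mm wide, 170 mm tall, loose, behind the column: a bystander. Origin at the centre of its underside.
- beaker: White open beaker, 68 mm wide, 85 mm tall, loose, just behind the column: a bystander. Origin at the centre of its underside.

How it is judged:
On the way, in this order (a step that is already met when the one before it is completed fails the run):
1. the case lies squarely on the column, let go (x of case in the frame of column_upper between -0.01 and 0.01 m and y of case in the frame of column_upper between -0.01 and 0.01 m and z of case in the frame of column_upper between 0.036 and 0.047 m and angle between the x axis of case and the x axis of column_upper, either way round below 0.14 rad and angle between case's own z axis and vertical below 0.1 rad and linear speed of case below 0.03 m/s and contact force between the fingers and case below 0.1 N), for 0.2 s.
2. the ear defenders hang over the bar by the middle of the headband (x of band_underside in the frame of bar between -0.022 and 0.022 m and y of band_underside in the frame of bar between -0.1 and 0.1 m and z of band_underside in the frame of bar between -0.012 and 0.012 m and angle between ear_defenders's own z axis and vertical below 0.26 rad and angle between the y axis of ear_defenders and the y axis of rail, either way round below 0.3 rad and contact force between ear_defenders and rail above 0.8 N), for 0.2 s.
At the end, for the whole second after the job is handed in: Case flat on the column, within 10 mm and 0.14 rad of square; ear defenders resting on the bar, band middle within 22 mm of it across and 100 mm of its middle along, leaning under 0.26 rad, square within 0.3 rad; both at rest; column cases within 20 mm of their start (all of step 2 and x of case in the frame of column_upper between -0.01 and 0.01 m and y of case in the frame of column_upper between -0.01 and 0.01 m and z of case in the frame of column_upper between 0.036 and 0.047 m and angle between the x axis of case and the x axis of column_upper, either way round below 0.14 rad and angle between case's own z axis and vertical below 0.1 rad and linear speed of each of case, ear_defenders below 0.03 m/s and distance of each of column_lower, column_upper from where it was at the start of the episode below 0.02 m); the robot touches nothing.
It fails at once if a bottle or the beaker is pushed more than 25 mm or tipped (distance of any of bottle_green, bottle_amber, beaker from where it was at the start of the episode above 0.025 m or angle between any of bottle_green, bottle_amber, beaker's own z axis and vertical above 0.35 rad).
It fails at once if a case of the column is displaced by more than 30 mm (distance of any of column_lower, column_upper from where it was at the start of the episode above 0.03 m).
It fails at once if the case or the ear defenders fall freely (faster than 0.5 m/s, out of the fingers) ((linear speed of case above 0.5 m/s and contact force between the fingers and case below 0.05 N) or (linear speed of ear_defenders above 0.5 m/s and contact force between the fingers and ear_defenders below 0.05 N)).
It also fails if it takes over 72 s, if anything falls off the work surface, if the arm or the gripper's body presses on something with over 40 N, if the wrist force passes 120 N, or if a joint passes its speed limit or range.

ROBOT

A 7-joint arm with a two-finger parallel gripper is mounted at the origin on the work surface. World frame = base frame: x ahead of the robot, y to its left, z up, the work surface at z = 0. Lengths are in m, angles in rad, forces in N, time in s.
With the tool pointing down it reaches from about 0.4 to 0.85 m from the base axis. Payload 10.4 kg.
Tool frame: the origin (TCP) lies at the very end of the fingers, on their centre line; the grasp point (between the pads) lies 19 mm behind it; z points along the fingers, y is the line along which they close (so a half turn about z gives the same grasp; the last joint's range is limited). The gripper opens to 87 mm and grips with 3 to 60 N. Pads are 19 mm wide; open, the fingers measure 117 mm over their backs; the gripper's body (75 mm by 190 mm) begins 51 mm behind the grasp point.
Start: joints at [1.303, 0.332, -0.065, 1.46, 0.022, 1.35, -0.088], TCP at [0.151, -0.606, 0.223] pointing down, gripper open.
Joint ranges: [-2.6, 2.6], [-0.5, 2.12], [-1.47, 1.34], [0.16, 2.42], [-1.27, 4.41], [0.06, 2.06], [-2.6, 2.6]. Speed limits (rad/s): [2.22, 2.22, 2.79, 2.79, 3.14, 3.14, 3.14].

INTERFACE

Orientations are given as a unit quaternion [x, y, z, w].
In Python, from bench import status, camera, order gives the robot as it stands.
- The arm moves only by the tool jog_arm, never from a script. Its argument "plan" is a list of rows, each a list of 7 numbers: the turn, a rotation vector about the tool's x, y, z in rad, then the shift along the tool's x, y, z in mm, then the opening, from -1 (shut) to 1 (fully open). A call has 1 to 12 rows; each row is the pose to reach, as a shift and turn from the pose commanded when the call began, along the tool's axes at that moment; what a row does not reach only later rows make up. A row lasts 1/10 s, in which the tool goes at most 50 mm and 8.59 degrees, less where a joint would pass 70% of its speed; a pose out of reach is approached as far as the arm can. A call with a gripper value outside its range is refused whole. The fingers move at their own pace and stop on an object; "squeeze" is the grip in N (left out, the last holds). Time passes only in rows, so rows that repeat a pose let the fingers close. It gives the time, the measured TCP pose, the force, the opening and the grip force at its end, in the units of the state.
- status.read_state(): the state, without advancing time (a new reading comes with each control period).
- camera(name): name is "scene" or "top" or "wrist"; returns a dict with "image" (384x512x3 uint8, red, green, blue), "z_map" (384x512 float32, m along the optical axis (not along the pixel's ray), 0 where there is no reading), "fx", "fy", "cx", "cy" (pixels), "k1" (the pictures are not rectified: a ray, as slopes to the right and down, at radius r is drawn at 1 + k1 r^2 times it, then the intrinsics apply), "world_from_camera" (4x4, takes a point from camera to world coordinates); the wrist camera has in their place "mount" (4x4, takes a point from camera to tool coordinates, whose origin is the TCP and whose axes are the flange's). Camera axes: x right, y down, z forward; pixel columns grow to the right and rows downward; lengths in m; the calibration is good to about 2 mm. A picture is of the moment at which its call begins: read the wrist's pose just before it.
- order.close_job(): hands the job in; it is judged then, once.
The state is a dict: "time": time; "joint_positions": joint angles; "joint_vel": joint speeds; "joint_torque": joint torques, N m; "ee_pos": TCP position; "eef_rot": TCP orientation; "ft_force": force on the tool from outside, world axes, zero at the start; "torque": the same for the moment, N m; "width": finger opening in m; "grip_force": force on a finger pad.
Only numpy, scipy, OpenCV 4.12 (cv2) and the standard library are available. Lean on these libraries where they do the work, as an engineer would, in place of code of your own. Each camera call takes 0.05 s, during which the arm holds its last target. There are 200 camera calls.

## Working session

There is one attempt and no reset: what is moved stays moved. The work goes in short steps, Python scripts to look and compute and a tool call to move; the robot and the scene stay as the last step left them, time stands still between calls to the robot, and variables do not carry over. Pictures are saved under pics/ and viewed, at most 10 in all, crops included, and the job is handed in when it is done.

Besides the shell and the picture viewer there is one more tool, called after "Emit:" by a JSON object that holds its "api" and its "payload". jog_arm: Moves the arm, as the interface text tells. Its arguments: {"type":"object","properties":{"plan":{"type":"array"},"squeeze":{"type":"number"}},"required":["plan"]}

```bash
mkdir -p pics; cat > h.py <<'E'
import numpy as np, cv2
from bench import status, camera, order
from scipy.spatial.transform import Rotation as R
def pts(c):
    K=np.array([[c['fx'],0,c['cx']],[0,c['fy'],c['cy']],[0,0,1]]);H,W=c['z_map'].shape
    u,v=np.meshgrid(np.arange(W),np.arange(H))
    x=(u-c['cx'])/c['fx'];y=(v-c['cy'])/c['fy'];a,b=x.copy(),y.copy()
    for _ in range(10):
        s=1+c['k1']*(a*a+b*b);a=x/s;b=y/s
    z=c['z_map'];P=np.stack([a*z,b*z,z],-1);T=c['world_from_camera']
    return P@T[:3,:3].T+T[:3,3], z>0
def save(im,n): cv2.imwrite('pics/'+n+'.png',im[...,::-1])
E
python3 - <<'E'
from h import *
print(status.read_state())
for n in('scene','top'):
    c=camera(n);P,m=pts(c);np.savez(n,P=P,m=m,im=c['image'])
    save(c['image'],n);print(n,c['world_from_camera'].round(3).tolist(),c['k1'],c['fx'])
E
```

```text
{'time': 0.0, 'joint_positions': array([ 1.30340937,  0.33291236, -0.06465946,  1.46096126,  0.02162001,
        1.34988979, -0.0885238 ]), 'joint_vel': array([-6.89455661e-05, -5.07738648e-04,  3.31898933e-04, -4.91935095e-04,
       -1.51418286e-03,  7.53605380e-04, -4.19464616e-04]), 'joint_torque': array([ 1.47778819e-04, -6.23255754e+01,  2.46335648e-02, -3.89891589e+01,
       -6.15040166e-02,  3.98634619e-02,  1.65553897e-04]), 'ee_pos': array([ 0.15133655, -0.60599491,  0.22171904]), 'eef_rot': array([ 9.92521210e-01,  1.22070076e-01, -1.39784801e-04, -7.24168181e-04]), 'ft_force': array([ 0.44738048,  0.99296031, -0.06193471]), 'torque': array([-0.0201585 ,  0.00950684, -0.01939105]), 'grip_force': 0.0, 'width': 0.08714585106586441}
scene [[-0.062, 0.724, -0.687, 1.267], [0.998, 0.047, -0.04, 0.034], [0.003, -0.688, -0.726, 0.893], [0.0, 0.0, 0.0, 1.0]] -0.0652682960524138 466.18585020287964
top [[0.024, -0.99, 0.138, 0.44], [-0.999, -0.021, 0.024, -0.004], [-0.021, -0.138, -0.99, 1.085], [0.0, 0.0, 0.0, 1.0]] -0.07199036589075881 367.3336541333615
```

```bash
python3 -c "
import cv2,numpy as np
a=cv2.imread('pics/scene.png');b=cv2.imread('pics/top.png')
cv2.imwrite('pics/both.png',cv2.resize(np.hstack([a,b]),(800,300),interpolation=cv2.INTER_AREA))"
```

```text
(no output)
```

View pics/scene.png

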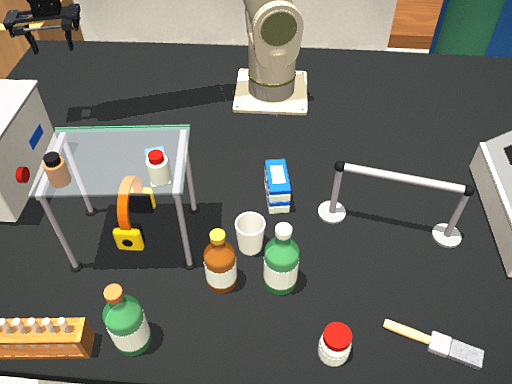

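View pics/top.png

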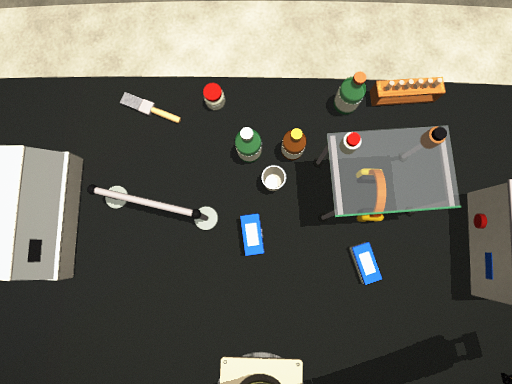

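The scene view (from the far side) shows the shelf at left with the band at (130,190). The column is at (278,185), the beaker at (250,233), and the rail runs from (340,167) to (468,190). In the top view the loose case is at (367,263), the column at (252,235), the band at (380,190), and the rail from (93,189) to (197,213).

```bash
cat > m.py <<'E'
from h import *
D={n:np.load(n+'.npz') for n in('scene','top')}
def mask(n,lo,hi,box):
    im=D[n]['im'];hsv=cv2.cvtColor(im,cv2.COLOR_RGB2HSV);k=cv2.inRange(hsv,lo,hi)>0
    u0,v0,u1,v1=box;b=np.zeros_like(k);b[v0:v1,u0:u1]=1
    return k&b&D[n]['m']
def rect(n,zlo,zhi,box):
    P=D[n]['P'];u0,v0,u1,v1=box;b=np.zeros(P.shape[:2],bool);b[v0:v1,u0:u1]=1
    q=P[b&(P[...,2]>zlo)&(P[...,2]<zhi)&D[n]['m']]
    r=cv2.minAreaRect((q[:,:2]*1000).astype(np.float32));return len(q),np.median(q[:,2]).round(4),r
print('case',rect('top',.032,.06,(345,238,388,288)))
print('col',rect('top',.072,.1,(235,208,268,262)))
print('colS',rect('scene',.072,.1,(255,150,300,215)))
P=D['top']['P']
b=mask('top',(5,120,80),(18,255,255),(350,165,392,222));q=P[b]
print('band',b.sum(),np.percentile(q,[0,5,50,95,100],axis=0).round(3))
t=q[q[:,2]>.1];r=cv2.minAreaRect((t[:,:2]*1000).astype(np.float32));print(len(t),r)
b=mask('scene',(5,120,80),(18,255,255),(110,170,160,240));q=D['scene']['P'][b]
print('bandS',b.sum(),np.percentile(q,[0,5,50,95,100],axis=0).round(3))
for n,bx in(('top',(110,180,185,220)),('scene',(355,160,455,195))):
    P=D[n]['P'];u0,v0,u1,v1=bx;k=np.zeros(P.shape[:2],bool);k[v0:v1,u0:u1]=1
    q=P[k&(P[...,2]>.155)&(P[...,2]<.19)];l=cv2.fitLine(q[:,:2].astype(np.float32),2,0,.01,.01).ravel()
    print('rail',n,len(q),l,np.percentile(q,[1,50,99],axis=0).round(3))
for n,bxs in(('top',[(85,180,102,198),(188,205,205,220)]),('scene',[(332,160,346,174),(462,184,476,196)])):
  for u0,v0,u1,v1 in bxs:
    p=D[n]['P'][v0:v1,u0:u1].reshape(-1,3);p=p[(p[:,2]>.15)&(p[:,2]<.2)];print(n,'ball',len(p),p.mean(0).round(4))
P=D['top']['P'];k=(P[...,2]>.235)&(P[...,2]<.275)&D['top']['m'];k[:,:300]=0;k[:110]=0;k[230:]=0;k[:,470:]=0
print('glass',k.sum(),cv2.minAreaRect((P[k][:,:2]*1000).astype(np.float32)))
for n in D: 
  for u,v in ((380,190),(400,150)) if n=='top' else ((130,185),(170,190)): print(n,u,v,D[n]['P'][v,u].round(3))
for n,u,v in(('top',273,178),('top',248,140),('top',294,140)): print(D[n]['P'][v,u].round(3))
E
python3 m.py
```

```text
case (752, np.float64(0.0426), ((386.5093688964844, -290.852294921875), (111.36686706542969, 53.12095642089844), 20.222675323486328))
col (783, np.float64(0.0845), ((459.7351989746094, 31.962146759033203), (109.88302612304688, 53.0622444152832), 9.14164924621582))
colS (753, np.float64(0.0836), ((499.52154541015625, 30.316743850708008), (73.25474548339844, 194.11595153808594), 86.35977172851562))
band 386 [[ 0.508 -0.312  0.082]
 [ 0.516 -0.294  0.107]
 [ 0.558 -0.264  0.26 ]
 [ 0.606 -0.254  0.263]
 [ 0.611 -0.246  0.264]]
375 ((562.4048461914062, -275.6315612792969), (102.31202697753906, 60.95005416870117), 7.49267578125)
bandS 421 [[ 0.484 -0.379 -0.004]
 [ 0.611 -0.311  0.076]
 [ 0.636 -0.298  0.12 ]
 [ 0.703 -0.259  0.254]
 [ 0.707 -0.239  0.26 ]]
rail top 548 [0.20450567 0.9788654  0.5316409  0.29621553] [[0.506 0.2   0.166]
 [0.532 0.296 0.173]
 [0.558 0.394 0.177]]
rail scene 833 [0.20455363 0.9788554  0.5412295  0.31258032] [[0.514 0.207 0.159]
 [0.542 0.313 0.17 ]
 [0.566 0.416 0.175]]
top ball 119 [0.5604 0.4366 0.1735]
top ball 105 [0.5064 0.174  0.1739]
scene ball 120 [0.5137 0.1725 0.1691]
scene ball 114 [0.5694 0.4433 0.1709]
glass 9716 ((610.1242065429688, -295.392578125), (196.70242309570312, 292.1329650878906), 5.320160388946533)
scene 130 185 [ 0.684 -0.241  0.261]
scene 170 190 [ 0.691 -0.163  0.26 ]
top 380 190 [ 0.562 -0.264  0.26 ]
top 400 150 [ 0.656 -0.313  0.26 ]
[ 0.629 -0.025  0.005]
[0.696 0.044 0.177]
[ 0.704 -0.075  0.158]
```

```bash
cat >> h.py <<'E'
def down(yaw,tilt=0):  # tool x along yaw, z down; tilt about tool y (deg)
    return R.from_euler('z',yaw,degrees=True)*R.from_euler('x',180,degrees=True)*R.from_euler('y',tilt,degrees=True)
def go(p,T,s=None):
    s=s or status.read_state();r=R.from_quat(s['eef_rot'])
    rv=(r.inv()*T).as_rotvec();d=r.inv().apply(np.array(p)-s['ee_pos'])*1000
    print('turn',rv.round(3),'shift',d.round(1),'| t',round(s['time'],2),'pos',s['ee_pos'].round(4),'w',round(s['width'],4),'F',s['ft_force'].round(1))
E
python3 - <<'E'
from h import *
go((.3865,-.2909,.15),down(20.2)); go((.3865,-.2909,.010),down(20.2))
E
```

```text
turn [-0.001  0.    -0.108] shift [ 304.5 -248.7   72.1] | t 0.1 pos [ 0.1514 -0.606   0.2218] w 0.0871 F [-0.1 -0.7 -0.7]
turn [-0.001  0.    -0.108] shift [ 304.5 -248.5  212.1] | t 0.1 pos [ 0.1514 -0.606   0.2218] w 0.0871 F [-0.1 -0.7 -0.7]
```

Emit:
{"api": "jog_arm", "payload": {"plan": [[0,0,-0.03,76,-62,18,1],[0,0,-0.06,114,-93,27,1],[0,0,-0.108,152,-124,36,1],[0,0,-0.108,190,-155,45,1],[0,0,-0.108,228,-186,54,1],[0,0,-0.108,266,-218,63,1],[0,0,-0.108,304.5,-249,72,1],[0,0,-0.108,304.5,-249,72,1],[0,0,-0.108,304.5,-249,72,1],[0,0,-0.108,304.5,-249,72,1],[0,0,-0.108,304.5,-249,72,1],[0,0,-0.108,304.5,-249,72,1]]}}

```text
time: 1.3
ee_pos: [0.3857, -0.2923, 0.1506]
eef_rot: [0.985, 0.174, -0.0, 0.0]
ft_force: [-0.1, 0.5, -1.3]
width: 0.087
grip_force: 0.0
```

```bash
python3 - <<'E'
from h import *
go((.3865,-.2909,.010),down(20.2))
E
```

```text
turn [ 0.     0.    -0.002] shift [  1.2  -1.1 140.6] | t 1.3 pos [ 0.3857 -0.2923  0.1506] w 0.087 F [-0.1  0.5 -1.3]
```

Emit:
{"api": "jog_arm", "payload": {"plan": [[0,0,0,1,-1,40,1],[0,0,0,1,-1,80,1],[0,0,0,1,-1,110,1],[0,0,0,1,-1,130,1],[0,0,0,1,-1,140,1],[0,0,0,1,-1,140,1],[0,0,0,1,-1,140,-1],[0,0,0,1,-1,140,-1],[0,0,0,1,-1,140,-1],[0,0,0,1,-1,140,-1],[0,0,0,1,-1,140,-1],[0,0,0,1,-1,140,-1]], "squeeze": 20}}

```text
time: 2.5
ee_pos: [0.3874, -0.29, 0.0109]
eef_rot: [0.984, 0.175, 0.0, 0.0]
ft_force: [-0.9, -0.4, 2.0]
width: 0.0518
grip_force: 20.0
```

```bash
python3 - <<'E'
from h import *
s=status.read_state();print(s['grip_force'])
go((.3865,-.2909,.14),down(20.2));go((.4597,.032,.14),down(9.1));go((.4597,.032,.0955),down(9.1))
E
```

```text
19.97450693976134
turn [ 0.001 -0.     0.   ] shift [  -1.1    0.6 -129.1] | t 2.5 pos [ 0.3874 -0.29    0.0109] w 0.0518 F [-0.9 -0.4  2. ]
turn [ 0.001 -0.     0.194] shift [ 179.2 -277.1 -129.3] | t 2.5 pos [ 0.3874 -0.29    0.0109] w 0.0518 F [-0.9 -0.4  2. ]
turn [ 0.001 -0.     0.194] shift [ 179.1 -277.1  -84.8] | t 2.5 pos [ 0.3874 -0.29    0.0109] w 0.0518 F [-0.9 -0.4  2. ]
```

Emit:
{"api": "jog_arm", "payload": {"plan": [[0,0,0,0,0,-30,-1],[0,0,0,0,0,-65,-1],[0,0,0,0,0,-105,-1],[0,0,0.02,10,-15,-129,-1],[0,0,0.06,30,-45,-129,-1],[0,0,0.1,55,-85,-129,-1],[0,0,0.15,80,-124,-129,-1],[0,0,0.194,105,-163,-129,-1],[0,0,0.194,130,-201,-129,-1],[0,0,0.194,155,-240,-129,-1],[0,0,0.194,172,-266,-129,-1],[0,0,0.194,179,-277,-129,-1]]}}

```text
time: 3.7
ee_pos: [0.4592, 0.0358, 0.1393]
eef_rot: [0.997, 0.082, -0.0, -0.0]
ft_force: [0.2, -0.1, -3.1]
width: 0.0516
grip_force: 20.0
```

Emit:
{"api": "jog_arm", "payload": {"plan": [[0,0,0,0,0,0,-1],[0,0,0,0,0,0,-1],[0,0,0,0,0,0,-1]]}}

```text
time: 4.0
ee_pos: [0.4591, 0.0308, 0.1392]
eef_rot: [0.997, 0.078, -0.0, 0.0]
ft_force: [-0.8, -0.5, -3.5]
width: 0.0519
grip_force: 20.0
```

```bash
python3 - <<'E'
from h import *
go((.4597,.032,.0965),down(9.1))
c=camera('top');P,m=pts(c);im=c['image'];np.savez('top2',P=P,m=m,im=im)
for lo,hi in((.115,.15),(.072,.1)):
    k=np.zeros(m.shape,bool);k[195:265,225:285]=1;k&=m&(P[...,2]>lo)&(P[...,2]<hi)&(im[...,2]>im[...,0]+40);q=P[k]
    if len(q)>10: print(len(q),np.median(q[:,2]),cv2.minAreaRect((q[:,:2]*1000).astype(np.float32)))
save(cv2.resize(im[150:290,180:380],(800,560)),'t2')
E
```

```text
turn [ 0.     0.001 -0.002] shift [ 0.9 -1.1 42.7] | t 4.0 pos [0.4591 0.0308 0.1392] w 0.0519 F [-0.8 -0.5 -3.5]
```

View pics/t2.png

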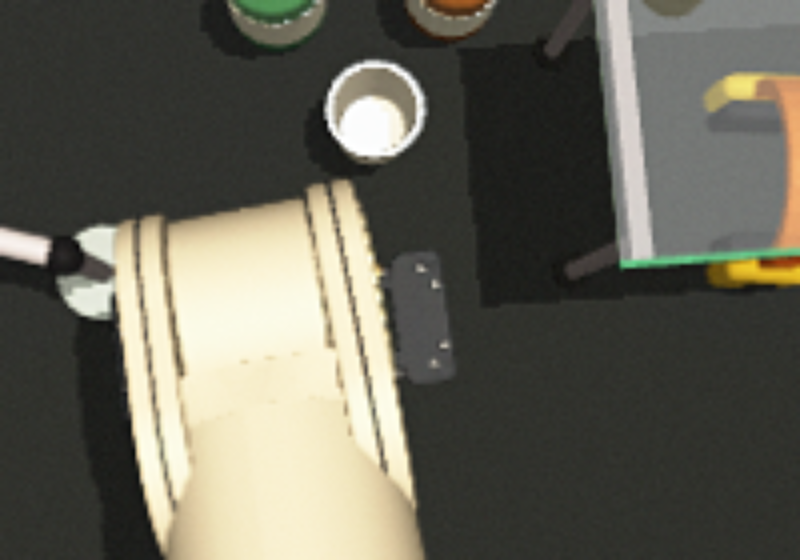

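The arm hides the column in this view, and the beaker stays clear at crop pixel (375,110). I'll lower slowly.

Emit:
{"api": "jog_arm", "payload": {"plan": [[0,0,0,1,-1,12,-1],[0,0,0,2,-1,25,-1],[0,0,0,2,-1,34,-1],[0,0,0,2,-1,38,-1],[0,0,0,2,-1,40,-1],[0,0,0,2,-1,41,-1],[0,0,0,2,-1,41,-1],[0,0,0,2,-1,41,-1]]}}

```text
time: 4.85
ee_pos: [0.4615, 0.0334, 0.0989]
eef_rot: [0.997, 0.079, 0.0, 0.0]
ft_force: [-0.2, -0.3, -4.0]
width: 0.0516
grip_force: 20.0
```

Emit:
{"api": "jog_arm", "payload": {"plan": [[0,0,0,0,0,1,-1],[0,0,0,0,0,1.5,-1],[0,0,0,0,0,2,-1],[0,0,0,0,0,2,-1]]}}

```text
time: 5.25
ee_pos: [0.4612, 0.0333, 0.0965]
eef_rot: [0.997, 0.079, -0.0, 0.0]
ft_force: [-0.1, -0.9, -3.8]
width: 0.0519
grip_force: 20.0
```

Emit:
{"api": "jog_arm", "payload": {"plan": [[0,0,0,0,1,0.5,-1],[0,0,0,0,1,1,-1],[0,0,0,0,1,1.5,-1],[0,0,0,0,1,1.5,-1],[0,0,0,0,1,1.5,-1]]}}

```text
time: 5.75
ee_pos: [0.4614, 0.0324, 0.095]
eef_rot: [0.997, 0.079, 0.0, 0.0]
ft_force: [0.6, 0.5, -4.1]
width: 0.0518
grip_force: 20.0
```

Emit:
{"api": "jog_arm", "payload": {"plan": [[0,0,0,0,0,0.5,-1],[0,0,0,0,0,1,-1],[0,0,0,0,0,1,-1],[0,0,0,0,0,1,-1]]}}

```text
time: 6.15
ee_pos: [0.4615, 0.0324, 0.0948]
eef_rot: [0.997, 0.079, 0.0, 0.0]
ft_force: [-4.9, -0.4, 9.9]
width: 0.0515
grip_force: 20.0
```

Contact felt, so I'll open the fingers and rise.

Emit:
{"api": "jog_arm", "payload": {"plan": [[0,0,0,0,0,-0.5,0.5],[0,0,0,0,0,-0.5,1],[0,0,0,0,0,-0.5,1],[0,0,0,0,0,-0.5,1],[0,0,0,0,0,-0.5,1],[0,0,0,0,0,-10,1],[0,0,0,0,0,-40,1],[0,0,0,0,0,-80,1],[0,0,0,0,0,-120,1],[0,0,0,0,0,-150,1],[0,0,0,0,0,-150,1]]}}

```text
time: 7.25
ee_pos: [0.4634, 0.0329, 0.2488]
eef_rot: [0.997, 0.079, 0.004, 0.001]
ft_force: [-0.1, 0.3, 0.1]
width: 0.0868
grip_force: 0.0
```

```bash
python3 - <<'E'
from h import *
# tilted look pose in front of the shelf: tool z forward/down
for tilt in (40,-40):
    print(tilt,down(5.3,tilt).apply([0,0,1]).round(2))
c=camera('wrist');print(c['mount'].round(3).tolist(),c['fx'])
E
```

```text
40 [ 0.64  0.06 -0.77]
-40 [-0.64 -0.06 -0.77]
[[0.001, -0.956, -0.293, 0.081], [1.0, 0.001, -0.0, -0.0], [0.001, -0.293, 0.956, -0.159], [0.0, 0.0, 0.0, 1.0]] 309.5286674611387
```

```bash
cat > fit.py <<'E'
from h import *
from scipy.optimize import minimize
from scipy.spatial import cKDTree
def proj(c,X):
    Ti=np.linalg.inv(c['world_from_camera']);q=X@Ti[:3,:3].T+Ti[:3,3];a=q[:,:2]/q[:,2:]
    a=a*(1+c['k1']*(a**2).sum(1,keepdims=True));return a*[c['fx'],c['fy']]+[c['cx'],c['cy']]
t,w,r=np.meshgrid(np.linspace(0,np.pi,60),np.linspace(-.011,.011,7),[.055,.065])
B=np.stack([r*np.cos(t),w,.085+r*np.sin(t)],-1).reshape(-1,3)
def pose(p): return R.from_euler('z',p[2]),np.array([p[0],p[1],0])
def fit(views,p0):
    def f(p):
        r,t=pose(p);X=r.apply(B)+t;e=0
        for c,k,dt,uv in views:
            u=proj(c,X);d,_=cKDTree(u).query(uv);e+=np.minimum(d,6).mean()
            i=np.clip(u.round().astype(int),0,[511,383]);e+=np.minimum(dt[i[:,1],i[:,0]],6).mean()
        return e
    best=min((minimize(f,[*p0[:2],a],method='Nelder-Mead',options=dict(initial_simplex=np.array([[*p0[:2],a],[p0[0]+.02,p0[1],a],[p0[0],p0[1]+.02,a],[*p0[:2],a+.2]]))) for a in p0[2]),key=lambda s:s.fun)
    return best.x,best.fun
def view(c,box):
    hsv=cv2.cvtColor(c['image'],cv2.COLOR_RGB2HSV);k=cv2.inRange(hsv,(4,90,70),(19,255,255));b=np.zeros_like(k);b[box[1]:box[3],box[0]:box[2]]=1;k=k*b
    return c,k,cv2.distanceTransform((k==0).astype(np.uint8),cv2.DIST_L2,5),np.argwhere(k)[:,::-1].astype(float)
E
python3 - <<'E'
from fit import *
print(status.read_state()['joint_positions'].round(2))
ct,cs=camera('top'),camera('scene')
V=[view(ct,(350,160,395,225)),view(cs,(105,165,165,228))]
for vs in (V,V[:1],V[1:]): print([len(v[3]) for v in vs],*fit(vs,[.57,-.28,[-.5,-.2,.1,.4]]))
p,_=fit(V,[.57,-.28,[-.2,.1]]);r,t=pose(p);out=[]
for (c,*_),bx in zip(V,((320,120,460,240),(60,120,200,260))):
    im=c['image'].copy()
    for u in proj(c,r.apply(B)+t).round().astype(int)[::3]: im[u[1],u[0]]=(0,0,255)
    out.append(cv2.resize(im[bx[1]:bx[3],bx[0]:bx[2]],(400,400),interpolation=0))
save(np.hstack(out),'fit')
P,m=pts(cs);k=np.zeros(m.shape,bool);k[130:215,240:320]=1;k&=m&(P[...,2]>.118)&(P[...,2]<.135);q=P[k]
print('case on column',len(q),cv2.minAreaRect((q[:,:2]*1000).astype(np.float32)) if len(q) else '')
E
```

```text
[ 0.54 -0.01 -0.7   1.8  -0.01  1.34 -1.57]
[452, 528] [ 0.58132123 -0.30097711  0.01818865] 1.9823888155607436
[452] [ 0.58025387 -0.30379875  0.02819952] 0.5417885628508686
[528] [ 0.5877719  -0.29806819  0.00297765] 1.3129779662960832
case on column 738 ((463.1043701171875, 32.227657318115234), (116.05449676513672, 51.95174026489258), 8.429788589477539)
```

View pics/fit.png

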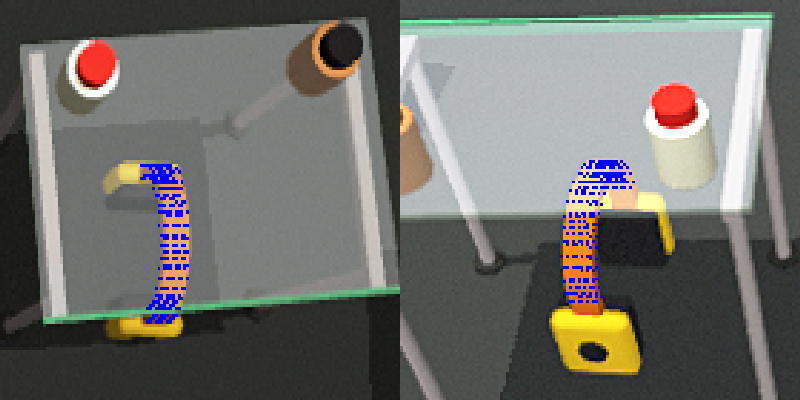

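The overlay puts the band crown at about crop (175,215) in the top view, with the near cup just at the glass edge. I'll turn the tool half round so the wrist camera sits below the shelf, then look from the front.

```bash
python3 - <<'E'
from h import *
print(down(181,-45).apply([0,0,1]).round(2))
go((.40,-.14,.30),down(95));
E
```

```text
[ 0.71  0.01 -0.71]
turn [-0.     0.    -1.499] shift [-87.6 160.5 -56.1] | t 7.4 pos [0.4611 0.0324 0.2438] w 0.0871 F [-0.7  0.4 -0.6]
```

Emit:
{"api": "jog_arm", "payload": {"plan": [[0,0,-0.1,0,0,-20,1],[0,0,-0.24,-10,20,-40,1],[0,0,-0.38,-20,40,-56,1],[0,0,-0.52,-30,60,-56,1],[0,0,-0.66,-40,80,-56,1],[0,0,-0.8,-50,100,-56,1],[0,0,-0.94,-60,120,-56,1],[0,0,-1.08,-70,140,-56,1],[0,0,-1.22,-80,150,-56,1],[0,0,-1.36,-88,160,-56,1],[0,0,-1.5,-88,160,-56,1],[0,0,-1.5,-88,160,-56,1]]}}

```text
time: 8.6
ee_pos: [0.3992, -0.1396, 0.2989]
eef_rot: [0.675, 0.738, -0.0, -0.001]
ft_force: [-0.1, 0.5, -0.3]
width: 0.0868
grip_force: 0.0
```

```bash
python3 - <<'E'
from h import *
print(status.read_state()['joint_positions'].round(2))
go((.40,-.28,.30),down(181)); go((.36,-.28,.27),down(181,-45))
E
```

```text
[ 0.66 -0.14 -0.38  1.8  -0.05  1.46  0.37]
turn [-1.000e-03 -2.000e-03 -1.498e+00] shift [-139.9  -11.9   -1.2] | t 8.6 pos [ 0.3992 -0.1396  0.2989] w 0.0868 F [-0.1  0.5 -0.3]
turn [-0.587 -0.632 -1.414] shift [-136.4  -51.6   28.9] | t 8.6 pos [ 0.3992 -0.1396  0.2989] w 0.0868 F [-0.1  0.5 -0.3]
```

Emit:
{"api": "jog_arm", "payload": {"plan": [[-0.05,-0.05,-0.12,-12,-4,2,1],[-0.1,-0.11,-0.24,-25,-9,5,1],[-0.15,-0.16,-0.36,-37,-14,8,1],[-0.2,-0.215,-0.48,-50,-18,10,1],[-0.25,-0.27,-0.6,-62,-22,13,1],[-0.3,-0.32,-0.72,-75,-27,15,1],[-0.35,-0.375,-0.84,-87,-32,18,1],[-0.4,-0.43,-0.96,-100,-37,20,1],[-0.45,-0.48,-1.08,-112,-42,23,1],[-0.5,-0.54,-1.2,-125,-46,26,1],[-0.55,-0.59,-1.32,-136,-51,28,1],[-0.587,-0.632,-1.414,-136,-51,29,1]]}}

```text
time: 9.8
ee_pos: [0.3627, -0.282, 0.2708]
eef_rot: [0.031, 0.929, 0.004, 0.368]
ft_force: [-0.6, 0.6, 1.5]
width: 0.0872
grip_force: 0.0
```

Emit:
{"api": "jog_arm", "payload": {"plan": [[0,0,0,0,0,0,1],[0,0,0,0,0,0,1],[0,0,0,0,0,0,1]]}}

```text
time: 10.1
ee_pos: [0.3645, -0.2792, 0.2718]
eef_rot: [0.028, 0.93, 0.003, 0.367]
ft_force: [-0.6, 0.1, 0.1]
width: 0.0866
grip_force: 0.0
```

```bash
cat > look.py <<'E'
from h import *
import sys
s=status.read_state();print(s['joint_positions'].round(2));go((.40,-.30,.26),down(181,-45),s)
c=camera('wrist');T=np.eye(4);T[:3,:3]=R.from_quat(s['eef_rot']).as_matrix();T[:3,3]=s['ee_pos']
c['world_from_camera']=T@c['mount'];np.save(sys.argv[1]+'.npy',c,allow_pickle=True);save(c['image'],sys.argv[1])
E
python3 look.py w1
```

```text
[ 0.43 -0.5   0.43  2.28 -0.46  0.84  2.6 ]
turn [-0.028 -0.033 -0.067] shift [-19.  -19.3  33.1] | t 10.1 pos [ 0.3645 -0.2792  0.2718] w 0.0866 F [-0.6  0.1  0.1]
```

View pics/w1.png

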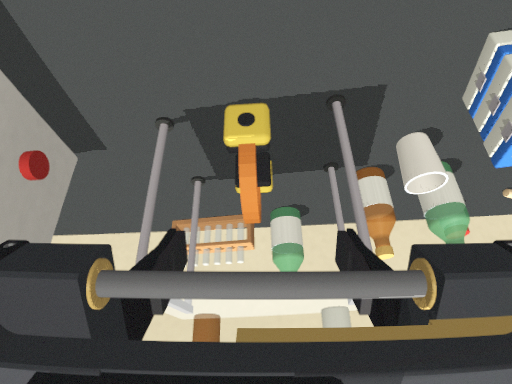

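The view is upside down. It shows the ear defenders clear under the shelf, with the near cup at (247,125) and the band from (246,145) to (252,215). I'll measure them from depth.

```bash
cat > ear.py <<'E'
from fit import *
import sys
c=np.load(sys.argv[1]+'.npy',allow_pickle=True).item();P,m=pts(c)
hsv=cv2.cvtColor(c['image'],cv2.COLOR_RGB2HSV);box=np.zeros(m.shape,bool);box[95:225,200:300]=1
o=(cv2.inRange(hsv,(5,150,70),(18,255,255))>0)&m&box;y=(cv2.inRange(hsv,(20,150,90),(32,255,255))>0)&m&box
q=P[o];q=q[(q[:,2]>.07)&(q[:,2]<.17)]
print(len(q),q.min(0).round(3),q.max(0).round(3))
for lo in np.arange(.08,.155,.01):
    b=q[(q[:,2]>=lo)&(q[:,2]<lo+.01)]
    if len(b)>5: print(round(lo,2),len(b),np.percentile(b[:,0],[5,50,95]).round(4),'y',np.percentile(b[:,1],[3,50,97]).round(4))
yq=P[y];n=yq[(yq[:,0]<.56)&(yq[:,2]>.005)];print('cup',np.percentile(n,[2,50,98],axis=0).round(4))
f=n[np.abs(n[:,0]-np.percentile(n[:,0],3))<.012];print('front slope',np.polyfit(f[:,1],f[:,0],1))
v=view(c,(225,140,270,222));print(fit([v],[.58,-.30,[-.1,.05]]))
E
python3 ear.py w1
```

```text
1412 [ 0.515 -0.312  0.07 ] [ 0.646 -0.289  0.148]
0.08 127 [0.5158 0.5169 0.6365] y [-0.3112 -0.2994 -0.2894]
0.09 137 [0.5168 0.5182 0.6357] y [-0.3112 -0.2995 -0.2894]
0.1 152 [0.519  0.5211 0.632 ] y [-0.3104 -0.2992 -0.2895]
0.11 171 [0.5227 0.5258 0.5796] y [-0.3105 -0.2994 -0.2894]
0.12 174 [0.5295 0.533  0.5381] y [-0.3105 -0.2997 -0.2894]
0.13 213 [0.5375 0.5445 0.5517] y [-0.3105 -0.2999 -0.2894]
0.14 319 [0.5525 0.5684 0.5949] y [-0.3105 -0.2999 -0.2896]
cup [[ 0.5064 -0.3293  0.007 ]
 [ 0.5084 -0.2997  0.045 ]
 [ 0.521  -0.2698  0.0669]]
front slope [0.00097966 0.50954471]
(array([ 0.56420063, -0.29941958, -0.01156234]), np.float64(1.0786609835757326))
```

```bash
python3 - <<'E'
from h import *
go((.481,-.2998,.185),down(180,-45));go((.481,-.2998,.185),down(180,-40))
E
```

```text
turn [-0.017 -0.033 -0.055] shift [-26.9 -16.5 143.4] | t 10.15 pos [ 0.3643 -0.2796  0.2718] w 0.0874 F [-0.5  0.1 -0.1]
turn [-0.014  0.054 -0.056] shift [-26.9 -16.5 143.4] | t 10.15 pos [ 0.3643 -0.2796  0.2718] w 0.0874 F [-0.5  0.1 -0.1]
```

Emit:
{"api": "jog_arm", "payload": {"plan": [[-0.01,-0.02,-0.03,-6,-4,30,1],[-0.017,-0.03,-0.055,-12,-8,60,1],[-0.017,-0.03,-0.055,-18,-12,90,1],[-0.017,-0.03,-0.055,-23,-15,120,1],[-0.017,-0.03,-0.055,-27,-16.5,135,1],[-0.017,-0.03,-0.055,-27,-16.5,143,1],[-0.017,-0.03,-0.055,-27,-16.5,143,1],[-0.017,-0.03,-0.055,-27,-16.5,143,1]]}}

```text
time: 10.95
ee_pos: [0.4805, -0.3001, 0.186]
eef_rot: [0.0, 0.924, 0.001, 0.382]
ft_force: [0.4, 0.0, -0.2]
width: 0.0871
grip_force: 0.0
```

```bash
python3 - <<'E'
from h import *
s=status.read_state();print(s['joint_positions'].round(2),R.from_quat(s['eef_rot']).as_matrix().round(2).tolist())
go((.481,-.2998,.185),down(180,-45),s);go((.552,-.2998,.114),down(180,-45),s)
E
```

```text
[-0.45 -0.39  1.13  2.27 -0.36  0.47  2.6 ] [[-0.71, -0.0, 0.71], [0.0, 1.0, 0.0], [-0.71, 0.0, -0.71]]
turn [ 0.002 -0.001 -0.001] shift [0.4 0.3 1.1] | t 10.95 pos [ 0.4805 -0.3001  0.186 ] w 0.0871 F [ 0.4  0.  -0.2]
turn [ 0.002 -0.001 -0.001] shift [2.000e-01 1.000e-01 1.015e+02] | t 10.95 pos [ 0.4805 -0.3001  0.186 ] w 0.0871 F [ 0.4  0.  -0.2]
```

Emit:
{"api": "jog_arm", "payload": {"plan": [[0,0,0,0,0,25,1],[0,0,0,0,0,50,1],[0,0,0,0,0,75,1],[0,0,0,0,0,92,1],[0,0,0,0,0,100,1],[0,0,0,0,0,101,1],[0,0,0,0,0,101,1]]}}

```text
time: 11.65
ee_pos: [0.5257, -0.2757, 0.1459]
eef_rot: [0.007, 0.925, -0.011, 0.379]
ft_force: [0.5, -0.4, -0.3]
width: 0.0871
grip_force: 0.0
```

```bash
python3 - <<'E'
from h import *
s=status.read_state();print(s['joint_positions'].round(2))
go((.552,-.2998,.114),down(180,-45),s)
E
```

```text
[-0.76 -0.32  1.34  2.29 -0.43  0.3   2.6 ]
turn [-0.025 -0.008 -0.004] shift [  3.5 -23.1  41.8] | t 11.65 pos [ 0.5257 -0.2757  0.1459] w 0.0871 F [ 0.5 -0.4 -0.3]
```

Flipped, joints 3 and 7 run into their limits. I'll fit a kinematic model to the recorded poses so I can choose the grasp orientation properly.

```bash
cat > kin.py <<'E'
from h import *
from scipy.optimize import least_squares
import itertools
D=[([1.3034,.3329,-.0647,1.461,.0216,1.3499,-.0885],[.1513,-.606,.2217],[.9925,.1221,0,-.0007]),
([.54,-.01,-.7,1.8,-.01,1.34,-1.57],[.4611,.0324,.2438],[.997,.079,0,0]),
([.66,-.14,-.38,1.8,-.05,1.46,.37],[.3992,-.1396,.2989],[.675,.738,0,-.001]),
([.43,-.5,.43,2.28,-.46,.84,2.6],[.3643,-.2796,.2718],[.028,.93,.003,.367]),
([-.45,-.39,1.13,2.27,-.36,.47,2.6],[.4805,-.3001,.186],[0,.924,.001,.382]),
([-.76,-.32,1.34,2.29,-.43,.3,2.6],[.5257,-.2757,.1459],[.007,.925,-.011,.379])]
lim=np.array([[-2.6,2.6],[-.5,2.12],[-1.47,1.34],[.16,2.42],[-1.27,4.41],[.06,2.06],[-2.6,2.6]])
def fk(q,L,s,c):
    r=R.identity();p=np.zeros(3)
    for i,(ax,v) in enumerate(zip('zyzyzyz',s)):
        p=p+r.apply([L[2*i],0,L[2*i+1]]);r=r*R.from_euler(ax,v*q[i]+(c if i==6 else 0))
    return p+r.apply([0,0,L[14]]),r
def calib():
    best=None
    for s3,s5,s7 in itertools.product((1,-1),repeat=3):
      for c in np.arange(4)*np.pi/2:
        s=[-1,1,s3,1,s5,1,s7]
        e=sum((fk(q,np.zeros(15),s,c)[1].inv()*R.from_quat(o)).magnitude() for q,_,o in D)
        if best is None or e<best[0]: best=(e,s,c)
    e,s,c=best
    # position is linear in L; regularise lightly
    A=[];b=[]
    for q,p,o in D:
        A.append(np.stack([fk(q,np.eye(15)[i],s,c)[0] for i in range(15)],1));b+=p
    A=np.vstack(A);b=np.array(b);L=np.linalg.lstsq(np.vstack([A,.01*np.eye(15)]),np.r_[b,np.zeros(15)],rcond=None)[0]
    return e,s,c,L,np.abs(A@L-b).max()
E_,S,C,L,res=calib()
def ik(p,T,q0):
    def f(q):
        a,r=fk(q,L,S,C);return np.r_[(a-p)*20,(r.inv()*T).as_rotvec()*10,.02*(q-q0)]
    r=least_squares(f,np.clip(q0,lim[:,0]+.01,lim[:,1]-.01),bounds=(lim[:,0],lim[:,1]),max_nfev=80);a,o=fk(r.x,L,S,C)
    return r.x,np.linalg.norm(a-p),(o.inv()*T).magnitude()
if __name__=='__main__':
    print(E_,S,C,L.round(3),res)
    rng=np.random.default_rng(0);n=np.array([-.0424,0,.1274])
    for flip in(0,1):
      for tilt in(30,38,45):
        tool=lambda yaw:down(yaw+180*flip,tilt*(1-2*flip))
        for nm,o,yaw in(('shelf',[.581,-.3,0],0),('out',[.42,-.3,.1],0),('rail',[.537,.306,.036],-11.8),('railhi',[.537,.306,.21],-11.8)):
            T=tool(yaw);p=np.array(o)+R.from_euler('z',yaw,degrees=True).apply(n)+.019*T.apply([0,0,1])
            sol=[ik(p,T,q) for q in [lim.mean(1)]+[lim[:,0]+rng.random(7)*(lim[:,1]-lim[:,0]) for _ in range(14)]]
            ok=[q for q,a,b in sol if a<.004 and b<.02]
            b=max(ok,key=lambda q:np.min(np.minimum(q-lim[:,0],lim[:,1]-q))) if ok else None
            print(flip,tilt,nm,len(ok),None if b is None else b.round(2))
E
time python3 kin.py
```

```text
0.042409054010078044 [-1, 1, -1, 1, -1, 1, -1] 1.5707963267948966 [-0.033  0.044  0.066  0.044  0.006  0.201 -0.004  0.201 -0.151  0.198
 -0.026  0.198 -0.016  0.166  0.166] 0.014868218038531972
0 30 shelf 8 [-0.16  0.14  0.92  2.11 -0.76  0.68 -0.3 ]
0 30 out 8 [ 0.82 -0.31  0.    2.24 -0.49  0.89 -0.5 ]
0 30 rail 3 [-1.57  0.11  1.05  2.06  0.41  0.67 -2.6 ]
0 30 railhi 3 [-0.88  0.03  0.19  1.7   0.44  1.11 -2.6 ]
0 38 shelf 8 [ 1.41  0.04 -0.94  2.24 -0.76  0.37 -0.45]
0 38 out 6 [ 1.35 -0.38 -0.42  2.31 -0.87  0.93 -0.19]
0 38 rail 0 None
0 38 railhi 2 [-1.81  0.16  1.34  1.73  0.35  0.88 -2.44]
0 45 shelf 6 [-0.   -0.    0.73  2.3  -1.2   0.53  0.14]
0 45 out 10 [ 0.31 -0.46  0.54  2.39 -0.56  0.68 -0.34]
0 45 rail 0 None
0 45 railhi 0 None
1 30 shelf 9 [ 0.57  0.02  0.02  2.19 -0.56  0.55  2.58]
1 30 out 8 [-0.15 -0.4   0.87  2.18 -0.06  0.83  2.34]
1 30 rail 7 [-0.02  0.08 -0.83  2.06  0.69  0.87  0.12]
1 30 railhi 8 [-0.19  0.07 -0.65  1.66  0.53  1.19  0.39]
1 38 shelf 6 [ 1.53  0.08 -1.09  2.23 -0.66  0.34  2.6 ]
1 38 out 5 [-0.11 -0.5   0.85  2.28 -0.11  0.71  2.4 ]
1 38 rail 10 [ 0.17  0.13 -1.14  2.1   0.96  0.93 -0.16]
1 38 railhi 10 [-1.48  0.01  0.82  1.77  0.59  0.98  0.47]
1 45 shelf 7 [ 1.82  0.24 -1.47  2.28 -0.59  0.13  2.58]
1 45 out 0 None
1 45 rail 12 [ 0.06  0.05 -1.    2.18  1.06  0.88 -0.27]
1 45 railhi 10 [-0.3  -0.06 -0.55  1.88  0.76  1.03  0.19]
real	0m37.416s
user	0m37.874s
sys	0m0.180s
```

```bash
cat > p.py <<'E'
from kin import *
print('now vs model',fk(status.read_state()['joint_positions'],L,S,C)[0].round(3))
rng=np.random.default_rng(1);s=status.read_state();q0=s['joint_positions']
G=np.array([.535,-.2998,.1236])
for yaw in(180,176):
  for tilt in(33,37):
    T=down(yaw,-tilt);z=T.apply([0,0,1])
    for d in(-.1,0):
        p=G+(.019+d)*z;sol=[ik(p,T,q) for q in [q0,[.6,-.2,0,2.2,-.5,.6,2.5]]]
        print(yaw,tilt,d,[(q.round(2).tolist(),round(a,3),round(b,3)) for q,a,b in sol])
T=down(177,-36);z=T.apply([0,0,1])
for d in(-.1,0): print((G+(.019+d)*z).round(4)); go(G+(.019+d)*z,T,s)
E
python3 p.py
```

```text
now vs model [ 0.528 -0.267  0.146]
180 33 -0.1 [([-0.26, -0.12, 0.99, 2.11, -0.44, 0.72, 2.6], np.float64(0.0), 0.0), ([0.63, -0.15, 0.04, 2.18, -0.54, 0.71, 2.59], np.float64(0.0), 0.0)]
180 33 0 [([1.03, 0.01, -0.5, 2.23, -0.63, 0.47, 2.6], np.float64(0.0), 0.0), ([1.03, 0.01, -0.51, 2.23, -0.63, 0.47, 2.6], np.float64(0.0), 0.0)]
180 37 -0.1 [([-0.64, -0.23, 1.34, 2.12, -0.36, 0.62, 2.57], np.float64(0.0), 0.0), ([-0.51, -0.21, 1.23, 2.14, -0.4, 0.62, 2.6], np.float64(0.0), 0.0)]
180 37 0 [([-0.71, -0.2, 1.34, 2.27, -0.44, 0.39, 2.6], np.float64(0.048), 0.045), ([1.49, 0.07, -1.04, 2.23, -0.66, 0.36, 2.6], np.float64(0.0), 0.0)]
176 33 -0.1 [([-0.64, -0.15, 1.34, 2.08, -0.33, 0.66, 2.45], np.float64(0.0), 0.0), ([0.63, -0.17, 0.02, 2.21, -0.49, 0.67, 2.48], np.float64(0.0), 0.0)]
176 33 0 [([0.5, -0.02, 0.09, 2.26, -0.63, 0.47, 2.6], np.float64(0.0), 0.0), ([0.59, -0.02, -0.02, 2.26, -0.63, 0.47, 2.58], np.float64(0.0), 0.0)]
176 37 -0.1 [([-0.54, -0.29, 1.18, 2.17, -0.18, 0.55, 2.33], np.float64(0.0), 0.0), ([0.61, -0.21, 0.06, 2.28, -0.61, 0.62, 2.6], np.float64(0.0), 0.0)]
176 37 0 [([1.33, 0.0, -0.86, 2.26, -0.73, 0.35, 2.6], np.float64(0.0), 0.0), ([1.33, 0.0, -0.86, 2.26, -0.73, 0.35, 2.6], np.float64(0.0), 0.0)]
[ 0.4875 -0.2973  0.1891]
turn [0.01  0.15  0.034] shift [ -3.2 -23.  -57.1] | t 11.65 pos [ 0.5257 -0.2757  0.1459] w 0.0871 F [ 0.5 -0.4 -0.3]
[ 0.5462 -0.3004  0.1082]
turn [0.01  0.15  0.034] shift [ 11.7 -23.7  41.8] | t 11.65 pos [ 0.5257 -0.2757  0.1459] w 0.0871 F [ 0.5 -0.4 -0.3]
```

```bash
cat > g.py <<'E'
from h import *
import sys
yaw,tilt=float(sys.argv[1]),float(sys.argv[2]);G=np.array([.535,-.2998,.1236])
T=down(yaw,-tilt);z=T.apply([0,0,1]);s=status.read_state();print(s['joint_positions'].round(2))
for d in sys.argv[3:]: go(G+(.019-float(d)/1000)*z,T,s)
E
python3 g.py 174 33 170 100 0
```

```text
[-0.76 -0.32  1.34  2.29 -0.43  0.3   2.6 ]
turn [0.042 0.203 0.075] shift [ -21.7  -18.5 -124.8] | t 11.65 pos [ 0.5257 -0.2757  0.1459] w 0.0871 F [ 0.5 -0.4 -0.3]
turn [0.042 0.203 0.075] shift [ -7.5 -20.9 -56.3] | t 11.65 pos [ 0.5257 -0.2757  0.1459] w 0.0871 F [ 0.5 -0.4 -0.3]
turn [0.042 0.203 0.075] shift [ 12.7 -24.3  41.6] | t 11.65 pos [ 0.5257 -0.2757  0.1459] w 0.0871 F [ 0.5 -0.4 -0.3]
```

Emit:
{"api": "jog_arm", "payload": {"plan": [[0,0,0,0,0,-40,1],[0,0,0,0,0,-80,1],[0,0,0,0,0,-120,1],[0,0,0,0,0,-120,1],[0,0,0,0,0,-120,1]]}}

```text
time: 12.15
ee_pos: [0.4402, -0.2738, 0.2336]
eef_rot: [0.007, 0.925, -0.012, 0.38]
ft_force: [0.4, -0.4, -0.0]
width: 0.087
grip_force: 0.0
```

```bash
python3 g.py 174 33 170 100 0
```

```text
[-0.05 -0.47  0.7   2.31 -0.27  0.57  2.43]
turn [0.039 0.204 0.074] shift [-21.  -17.4  -2.2] | t 12.15 pos [ 0.4402 -0.2738  0.2336] w 0.087 F [ 0.4 -0.4 -0. ]
turn [0.039 0.204 0.074] shift [ -6.8 -19.6  66.3] | t 12.15 pos [ 0.4402 -0.2738  0.2336] w 0.087 F [ 0.4 -0.4 -0. ]
turn [0.039 0.204 0.074] shift [ 13.7 -22.7 164.1] | t 12.15 pos [ 0.4402 -0.2738  0.2336] w 0.087 F [ 0.4 -0.4 -0. ]
```

Commanded equals reached, and the arm relaxes on its own as it backs off. Next: the gentler tilt.

Emit:
{"api": "jog_arm", "payload": {"plan": [[0.01,0.07,0.025,-7,-6,0,1],[0.02,0.14,0.05,-14,-12,-1,1],[0.039,0.204,0.074,-21,-17,-2,1],[0.039,0.204,0.074,-21,-17,-2,1],[0.039,0.204,0.074,-21,-17,-2,1],[0.039,0.204,0.074,-21,-17,-2,1]]}}

```text
time: 12.75
ee_pos: [0.4541, -0.2889, 0.2467]
eef_rot: [0.049, 0.958, -0.013, 0.283]
ft_force: [0.6, -0.9, -0.7]
width: 0.0869
grip_force: 0.0
```

```bash
python3 g.py 174 33 170 60 0
```

```text
[ 0.04 -0.29  0.54  2.12 -0.17  0.77  2.17]
turn [ 0.004 -0.001  0.001] shift [-1.4 -2.4 -3.4] | t 12.75 pos [ 0.4541 -0.2889  0.2467] w 0.0869 F [ 0.6 -0.9 -0.7]
turn [ 0.004 -0.001  0.001] shift [ -1.5  -2.8 106.6] | t 12.75 pos [ 0.4541 -0.2889  0.2467] w 0.0869 F [ 0.6 -0.9 -0.7]
turn [ 0.004 -0.001  0.001] shift [ -1.6  -3.  166.6] | t 12.75 pos [ 0.4541 -0.2889  0.2467] w 0.0869 F [ 0.6 -0.9 -0.7]
```

Emit:
{"api": "jog_arm", "payload": {"plan": [[0,0,0,-1,-2,25,1],[0,0,0,-1.5,-3,50,1],[0,0,0,-1.5,-3,75,1],[0,0,0,-1.5,-3,95,1],[0,0,0,-1.5,-3,106,1],[0,0,0,-1.5,-3,106,1]]}}

```text
time: 13.35
ee_pos: [0.5124, -0.2969, 0.1574]
eef_rot: [0.049, 0.958, -0.013, 0.282]
ft_force: [-0.4, 0.1, -0.6]
width: 0.0873
grip_force: 0.0
```

```bash
python3 g.py 174 33 60 0; python3 g.py 177 34 0
```

```text
[-0.08 -0.03  0.69  2.13 -0.48  0.57  2.43]
turn [ 0.004 -0.004  0.002] shift [-0.7 -0.5 -0.3] | t 13.35 pos [ 0.5124 -0.2969  0.1574] w 0.0873 F [-0.4  0.1 -0.6]
turn [ 0.004 -0.004  0.002] shift [-1.  -0.7 59.7] | t 13.35 pos [ 0.5124 -0.2969  0.1574] w 0.0873 F [-0.4  0.1 -0.6]
[-0.08 -0.03  0.69  2.13 -0.48  0.57  2.43]
turn [-0.025 -0.022 -0.042] shift [-1.3 -0.2 59.7] | t 13.35 pos [ 0.5124 -0.2969  0.1574] w 0.0873 F [-0.4  0.1 -0.6]
```

Emit:
{"api": "jog_arm", "payload": {"plan": [[0,0,0,-1,-0.7,20,1],[0,0,0,-1,-0.7,40,1],[0,0,0,-1,-0.7,52,1],[0,0,0,-1,-0.7,59,1],[0,0,0,-1,-0.7,59,1],[0,0,0,-1,-0.7,59,1]]}}

```text
time: 13.95
ee_pos: [0.5452, -0.3026, 0.1111]
eef_rot: [0.049, 0.958, -0.014, 0.283]
ft_force: [0.7, -0.6, -0.1]
width: 0.0867
grip_force: 0.0
```

```bash
python3 g.py 174 33 0; python3 look.py w2
```

```text
[ 0.18  0.13  0.42  2.1  -0.7   0.49  2.6 ]
turn [ 0.002 -0.001  0.001] shift [2.  1.7 2.8] | t 13.95 pos [ 0.5452 -0.3026  0.1111] w 0.0867 F [ 0.7 -0.6 -0.1]
[ 0.18  0.13  0.42  2.1  -0.7   0.49  2.6 ]
turn [-0.075 -0.21  -0.094] shift [  40.5  -12.2 -203.7] | t 13.95 pos [ 0.5452 -0.3026  0.1111] w 0.0867 F [ 0.7 -0.6 -0.1]
```

View pics/w2.png

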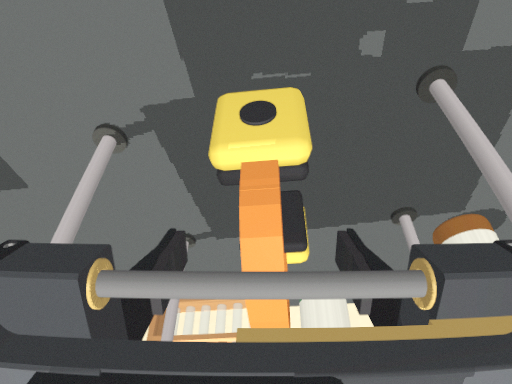

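The band at (265,250) lies centred between the finger tips at (175,250) and (350,250). Closing.

Emit:
{"api": "jog_arm", "payload": {"plan": [[0,0,0,1,1.5,2,0],[0,0,0,2,1.5,2.5,-1],[0,0,0,2,1.5,2.5,-1],[0,0,0,2,1.5,2.5,-1],[0,0,0,2,1.5,2.5,-1],[0,0,0,2,1.5,2.5,-1],[0,0,0,2,1.5,2.5,-1],[0,0,0,2,1.5,2.5,-1]], "squeeze": 40}}

```text
time: 14.8
ee_pos: [0.5459, -0.3001, 0.1071]
eef_rot: [0.049, 0.958, -0.014, 0.283]
ft_force: [-0.4, 0.1, -0.4]
width: 0.0309
grip_force: 0.0
```

```bash
python3 - <<'E'
from h import *
s=status.read_state();p=s['ee_pos'];T=R.from_quat(s['eef_rot']);print(s['joint_positions'].round(2))
go(p+[0,0,.02],T,s);go(p+[-.165,0.03,.03],T,s)
E
```

```text
[ 0.21  0.14  0.38  2.1  -0.7   0.48  2.6 ]
turn [0. 0. 0.] shift [-10.9   0.  -16.8] | t 14.8 pos [ 0.5459 -0.3001  0.1071] w 0.0309 F [-0.4  0.1 -0.4]
turn [0. 0. 0.] shift [ 124.1   13.2 -116. ] | t 14.8 pos [ 0.5459 -0.3001  0.1071] w 0.0309 F [-0.4  0.1 -0.4]
```

Not closed yet, so I'll keep closing.

Emit:
{"api": "jog_arm", "payload": {"plan": [[0,0,0,0,0,0,-1],[0,0,0,0,0,0,-1],[0,0,0,0,0,0,-1],[0,0,0,0,0,0,-1],[0,0,0,0,0,0,-1]], "squeeze": 45}}

```text
time: 15.3
ee_pos: [0.5458, -0.3, 0.107]
eef_rot: [0.049, 0.958, -0.014, 0.283]
ft_force: [0.2, -0.2, -1.0]
width: 0.0211
grip_force: 44.1
```

Emit:
{"api": "jog_arm", "payload": {"plan": [[0,0,0,-2,0,-3,-1],[0,0,0,-4,0,-7,-1],[0,0,0,2,1,-12,-1],[0,0,0,15,2,-23,-1],[0,0,0,30,3,-36,-1],[0,0,0,48,5,-51,-1],[0,0,0,66,7,-67,-1],[0,0,0,84,9,-82,-1],[0,0,0,102,11,-98,-1],[0,0,0,116,12,-110,-1],[0,0,0,124,13,-116,-1],[0,0,0,124,13,-116,-1]]}}

```text
time: 16.5
ee_pos: [0.3801, -0.2702, 0.1374]
eef_rot: [0.049, 0.958, -0.014, 0.283]
ft_force: [1.1, 0.7, -3.1]
width: 0.0216
grip_force: 43.9
```

Emit:
{"api": "jog_arm", "payload": {"plan": [[0,0,0,0,0,0,-1],[0,0,0,0,0,0,-1]]}}

```text
time: 16.7
ee_pos: [0.3815, -0.2703, 0.1372]
eef_rot: [0.048, 0.958, -0.014, 0.283]
ft_force: [0.3, 0.4, -2.4]
width: 0.0218
grip_force: 44.0
```

```bash
python3 look.py w3; python3 -c "
from h import *
c=camera('scene');save(cv2.resize(c['image'][90:290,20:320],(780,520)),'s3')"
```

```text
[ 0.32 -0.29  0.41  2.38 -0.4   0.59  2.5 ]
turn [-0.073 -0.211 -0.093] shift [-84.7 -27.6 -91.6] | t 16.7 pos [ 0.3815 -0.2703  0.1372] w 0.0218 F [ 0.3  0.4 -2.4]
```

View pics/s3.png

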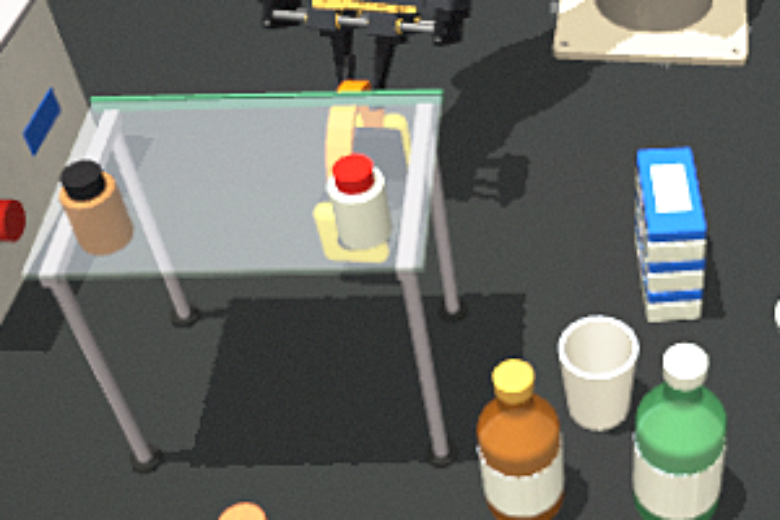

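The ear defenders are held upright and clear of the front legs, crown near (350,100). The column of three cases stands square at (670,235). Now I'll measure how the band sits in the hand.

```bash
cat > hold.py <<'E'
from fit import *
import sys
c=np.load(sys.argv[1]+'.npy',allow_pickle=True).item();P,m=pts(c);s=status.read_state()
hsv=cv2.cvtColor(c['image'],cv2.COLOR_RGB2HSV);m=m&(c['z_map']<.6);m[265:]=0;m[:,:150]=0;m[:,370:]=0
o=(cv2.inRange(hsv,(5,150,70),(18,255,255))>0)&m;y=(cv2.inRange(hsv,(20,150,90),(32,255,255))>0)&m
o=P[o];y=P[y];print(len(o),len(y));X=np.vstack([o,y])
nz=np.r_[np.zeros(len(o)),np.ones(len(y))]
# model surfaces: band half-ring, cups (boxes); ICP style residual
def sd_box(q,c_,h): d=np.abs(q-c_)-h;return np.linalg.norm(np.maximum(d,0),axis=1)+np.minimum(d.max(1),0)
def res(p):
    q=R.from_euler('ZYX',p[3:]).inv().apply(X-p[:3]);rho=np.hypot(q[:,0],q[:,2]-.085)
    bd=np.maximum(np.abs(rho-.06)-.005,np.abs(q[:,1])-.011)
    cd=np.minimum(sd_box(q,[-.057,0,.035],[.017,.032,.035]),sd_box(q,[.057,0,.035],[.017,.032,.035]))
    return np.where(nz==0,np.where(q[:,2]>.08,bd,np.minimum(np.abs(bd),np.abs(cd))),cd)*1000
from scipy.optimize import least_squares
t,z=s['ee_pos'],None
a=np.array([t[0]+.035,t[1],t[2]-.107,-.06,0,0])
r=least_squares(res,a,loss='soft_l1');p=r.x
print('origin',p[:3].round(4),'yaw,pitch,roll deg',np.degrees(p[3:]).round(1),'mean|res| mm',np.abs(res(p)).mean().round(2))
E_=R.from_euler('ZYX',p[3:]);T=R.from_quat(s['eef_rot'])
np.savez('hold',R=(E_.inv()*T).as_quat(),t=E_.inv().apply(t-p[:3]))
print('tool in ear',E_.inv().apply(t-p[:3]).round(4))
E
python3 hold.py w3
python3 - <<'E'
from h import *
s=status.read_state();p=s['ee_pos'];T=R.from_quat(s['eef_rot'])
go(p+[-.01,.01,.09],T,s);go(p+[-.01,.04,.185],T,s)
E
```

```text
3769 4299
origin [ 0.4158 -0.2707  0.0262] yaw,pitch,roll deg [-0.4  0.4 -0.8] mean|res| mm 0.57
tool in ear [-0.0353 -0.0012  0.1105]
turn [0. 0. 0.] shift [-39.6   9.1 -81.5] | t 16.8 pos [ 0.3813 -0.2702  0.1369] w 0.0212 F [-0.5 -0.  -2.5]
turn [0. 0. 0.] shift [ -88.6   39.1 -162.9] | t 16.8 pos [ 0.3813 -0.2702  0.1369] w 0.0212 F [-0.5 -0.  -2.5]
```

Emit:
{"api": "jog_arm", "payload": {"plan": [[0,0,0,-8,2,-16,-1],[0,0,0,-18,4,-36,-1],[0,0,0,-29,7,-58,-1],[0,0,0,-40,9,-81,-1],[0,0,0,-51,16,-99,-1],[0,0,0,-62,23,-118,-1],[0,0,0,-73,30,-137,-1],[0,0,0,-82,36,-152,-1],[0,0,0,-88,39,-162,-1],[0,0,0,-88,39,-162,-1]]}}

```text
time: 17.8
ee_pos: [0.3714, -0.2308, 0.3225]
eef_rot: [0.049, 0.958, -0.014, 0.283]
ft_force: [0.8, -0.7, -2.3]
width: 0.0215
grip_force: 44.0
```

```bash
cat > rail.py <<'E'
from h import *
h=np.load('hold.npz');s=status.read_state();print(s['joint_positions'].round(2))
def tgt(o,yaw):
    E=R.from_euler('z',yaw,degrees=True);return np.array(o)+E.apply(h['t']),E*R.from_quat(h['R'])
for o,yaw in(((.45,0,.215),-6),((.50,.15,.215),-11.8),((.537,.306,.215),-11.8),((.537,.306,.05),-11.8),((.537,.306,.034),-11.8)): go(*tgt(o,yaw),s)
E
python3 rail.py
```

```text
[ 0.72 -0.5  -0.01  2.14 -0.37  1.04  2.29]
turn [ 0.04  -0.004  0.089] shift [-18.  236.4   8.1] | t 17.8 pos [ 0.3714 -0.2308  0.3225] w 0.0215 F [ 0.8 -0.7 -2.3]
turn [ 0.095 -0.005  0.174] shift [-47.1 394.3  26.9] | t 17.8 pos [ 0.3714 -0.2308  0.3225] w 0.0215 F [ 0.8 -0.7 -2.3]
turn [ 0.095 -0.005  0.174] shift [-64.7 553.3  38.3] | t 17.8 pos [ 0.3714 -0.2308  0.3225] w 0.0215 F [ 0.8 -0.7 -2.3]
turn [ 0.095 -0.005  0.174] shift [ 25.1 553.3 176.7] | t 17.8 pos [ 0.3714 -0.2308  0.3225] w 0.0215 F [ 0.8 -0.7 -2.3]
turn [ 0.095 -0.005  0.174] shift [ 33.8 553.3 190.1] | t 17.8 pos [ 0.3714 -0.2308  0.3225] w 0.0215 F [ 0.8 -0.7 -2.3]
```

Emit:
{"api": "jog_arm", "payload": {"plan": [[0,0,0,-1,12,0,-1],[0.005,0,0.01,-4,32,1,-1],[0.01,0,0.03,-6,58,2,-1],[0.02,0,0.04,-8,84,3,-1],[0.025,0,0.05,-10,110,4,-1],[0.03,0,0.06,-12,136,5,-1],[0.035,0,0.07,-14,162,6,-1],[0.04,-0.004,0.089,-16,188,7,-1],[0.04,-0.004,0.089,-17,212,8,-1],[0.04,-0.004,0.089,-18,230,8,-1],[0.04,-0.004,0.089,-18,236,8,-1],[0.04,-0.004,0.089,-18,236,8,-1]]}}

```text
time: 19.0
ee_pos: [0.448, 0.0038, 0.2828]
eef_rot: [0.097, 0.961, -0.015, 0.26]
ft_force: [0.1, 0.6, -2.4]
width: 0.0216
grip_force: 43.9
```

```bash
python3 rail.py
```

```text
[-0.28 -0.5  -0.    2.2   0.26  0.97  0.99]
turn [ 0.007 -0.053 -0.002] shift [  6.4  -6.8 -53.3] | t 19.0 pos [0.448  0.0038 0.2828] w 0.0216 F [ 0.1  0.6 -2.4]
turn [ 0.06  -0.055  0.085] shift [ -8.8 153.6 -40.4] | t 19.0 pos [0.448  0.0038 0.2828] w 0.0216 F [ 0.1  0.6 -2.4]
turn [ 0.06  -0.055  0.085] shift [-12.2 313.8 -34.4] | t 19.0 pos [0.448  0.0038 0.2828] w 0.0216 F [ 0.1  0.6 -2.4]
turn [ 0.06  -0.055  0.085] shift [ 70.6 310.2 108.3] | t 19.0 pos [0.448  0.0038 0.2828] w 0.0216 F [ 0.1  0.6 -2.4]
turn [ 0.06  -0.055  0.085] shift [ 78.6 309.8 122.1] | t 19.0 pos [0.448  0.0038 0.2828] w 0.0216 F [ 0.1  0.6 -2.4]
```

Joint 2 is at its limit, so the hand dropped 40 mm. I'll move outwards first to regain height before crossing the rail post.

```bash
cat >> rail.py <<'E'
print('wp');go(*tgt((.51,.03,.22),-8),s)
E
python3 rail.py | tail -1
```

```text
turn [ 0.025 -0.054  0.028] shift [-41.4  35.7 -30.3] | t 19.0 pos [0.448  0.0038 0.2828] w 0.0216 F [ 0.1  0.6 -2.4]
```

Emit:
{"api": "jog_arm", "payload": {"plan": [[0,-0.01,0,-8,6,-6,-1],[0.01,-0.03,0.01,-18,14,-13,-1],[0.02,-0.045,0.02,-28,23,-20,-1],[0.025,-0.054,0.028,-37,32,-27,-1],[0.025,-0.054,0.028,-41,36,-30,-1],[0.025,-0.054,0.028,-41,36,-30,-1],[0.025,-0.054,0.028,-41,36,-30,-1]]}}

```text
time: 19.7
ee_pos: [0.4747, 0.0301, 0.3302]
eef_rot: [0.116, 0.951, -0.027, 0.284]
ft_force: [-0.0, -0.3, -2.2]
width: 0.0215
grip_force: 43.9
```

```bash
python3 rail.py
```

```text
[-0.25 -0.45 -0.1   2.1   0.3   1.01  0.87]
turn [-0.023  0.001 -0.034] shift [ 45.4 -41.1 -24.8] | t 19.7 pos [0.4747 0.0301 0.3302] w 0.0215 F [-0.  -0.3 -2.2]
turn [ 0.033 -0.001  0.051] shift [ 36.1 120.  -15.9] | t 19.7 pos [0.4747 0.0301 0.3302] w 0.0215 F [-0.  -0.3 -2.2]
turn [ 0.033 -0.001  0.051] shift [ 38.2 280.3 -14.5] | t 19.7 pos [0.4747 0.0301 0.3302] w 0.0215 F [-0.  -0.3 -2.2]
turn [ 0.033 -0.001  0.051] shift [128.5 277.9 123.6] | t 19.7 pos [0.4747 0.0301 0.3302] w 0.0215 F [-0.  -0.3 -2.2]
turn [ 0.033 -0.001  0.051] shift [137.3 277.6 137. ] | t 19.7 pos [0.4747 0.0301 0.3302] w 0.0215 F [-0.  -0.3 -2.2]
wp
turn [-0.004  0.    -0.005] shift [ 0.4  3.5 -0.6] | t 19.7 pos [0.4747 0.0301 0.3302] w 0.0215 F [-0.  -0.3 -2.2]
```

Emit:
{"api": "jog_arm", "payload": {"plan": [[0,0,0,1,12,-1,-1],[0.01,0,0.01,4,36,-2,-1],[0.02,0,0.02,8,64,-3,-1],[0.03,0,0.03,12,94,-5,-1],[0.033,0,0.05,17,124,-6,-1],[0.033,0,0.051,21,154,-8,-1],[0.033,0,0.051,25,184,-9,-1],[0.033,0,0.051,29,214,-11,-1],[0.033,0,0.051,33,242,-12,-1],[0.033,0,0.051,36,264,-14,-1],[0.033,0,0.051,38,276,-14,-1],[0.033,0,0.051,38,280,-14,-1]]}}

```text
time: 20.9
ee_pos: [0.5022, 0.3135, 0.325]
eef_rot: [0.144, 0.948, -0.035, 0.283]
ft_force: [1.2, -0.2, -3.7]
width: 0.0219
grip_force: 43.9
```

Emit:
{"api": "jog_arm", "payload": {"plan": [[0,0,0,0,0,0,-1],[0,0,0,0,0,0,-1]]}}

```text
time: 21.1
ee_pos: [0.5028, 0.311, 0.3259]
eef_rot: [0.145, 0.947, -0.036, 0.284]
ft_force: [0.0, 0.0, -2.4]
width: 0.0213
grip_force: 43.9
```

```bash
python3 look.py w4; python3 hold.py w4; python3 rail.py
```

```text
[-0.37  0.03 -0.58  1.73  0.59  1.24  0.16]
turn [-0.189 -0.202 -0.256] shift [ -38.  -615.    92.6] | t 21.1 pos [0.5028 0.311  0.3259] w 0.0213 F [ 0.   0.  -2.4]
6414 8531
origin [0.4031 0.3437 0.2416] yaw,pitch,roll deg [-27.8   3.1  -6.3] mean|res| mm 4.05
tool in ear [0.0987 0.0075 0.0913]
[-0.37  0.03 -0.58  1.73  0.59  1.24  0.16]
turn [-0.3   -0.048 -0.255] shift [-106.2 -286.4   87.9] | t 21.15 pos [0.5028 0.311  0.3261] w 0.0216 F [ 0.5 -0.3 -1.8]
turn [-0.242 -0.055 -0.172] shift [-109.6 -138.1   92.9] | t 21.15 pos [0.5028 0.311  0.3261] w 0.0216 F [ 0.5 -0.3 -1.8]
turn [-0.242 -0.055 -0.172] shift [-99.2  21.9  89. ] | t 21.15 pos [0.5028 0.311  0.3261] w 0.0216 F [ 0.5 -0.3 -1.8]
turn [-0.242 -0.055 -0.172] shift [ -8.8  19.3 227. ] | t 21.15 pos [0.5028 0.311  0.3261] w 0.0216 F [ 0.5 -0.3 -1.8]
turn [-0.242 -0.055 -0.172] shift [ -0.   19.1 240.4] | t 21.15 pos [0.5028 0.311  0.3261] w 0.0216 F [ 0.5 -0.3 -1.8]
wp
turn [-0.28  -0.051 -0.226] shift [-149.8 -243.2  111.3] | t 21.15 pos [0.5028 0.311  0.3261] w 0.0216 F [ 0.5 -0.3 -1.8]
```

View pics/w4.png

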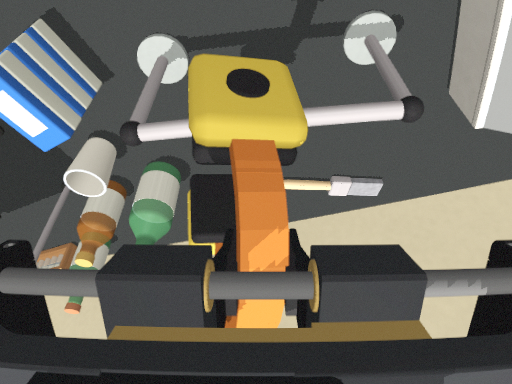

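The view shows the ear defenders above the rail, which runs from the ball at (133,132) to the ball at (412,108). The near cup is at (245,100). The fit picked up background, so I'll restrict it and also measure the bar here.

```bash
sed -i 's/m\[265:\]=0;m\[:,:150\]=0;m\[:,370:\]=0/m[225:]=0;m[:,:185]=0;m[:,305:]=0;m\&=(P[...,2]>s["ee_pos"][2]-.13)/; s/,-.06,0,0\])/,float(sys.argv[2]),0,0])/' hold.py
python3 hold.py w4 -.21; python3 - <<'E'
from h import *
c=np.load('w4.npy',allow_pickle=True).item();P,m=pts(c)
k=np.zeros(m.shape,bool);k[95:150,145:188]=1;k[95:130,308:400]=1
q=P[k&m&(P[...,2]>.15)&(P[...,2]<.185)];l=cv2.fitLine(q[:,:2].astype(np.float32),2,0,.01,.01).ravel()
print(len(q),'yaw',np.degrees(np.arctan(-l[0]/l[1])),q[:,2].max(),np.median(q[:,2]),'x at y=.306',l[2]+l[0]/l[1]*(.306-l[3]))
for b in((122,120,145,145),(400,95,425,122)):
    p=P[b[1]:b[3],b[0]:b[2]].reshape(-1,3);p=p[(p[:,2]>.145)&(p[:,2]<.19)];print('ball',p.mean(0).round(3),len(p))
E
python3 rail.py
```

```text
4223 8412
origin [0.3703 0.3618 0.2663] yaw,pitch,roll deg [-26.5  21.1  -5.2] mean|res| mm 4.56
tool in ear [0.1103 0.0039 0.1074]
2476 yaw -11.530142 0.17278057212271422 0.16914126236084948 x at y=.306 0.53054816
ball [0.503 0.179 0.168] 528
ball [0.558 0.446 0.169] 560
[-0.37  0.03 -0.58  1.73  0.59  1.24  0.16]
turn [-0.268 -0.362 -0.234] shift [-125.1 -287.4   81.1] | t 21.15 pos [0.5028 0.311  0.3261] w 0.0216 F [ 0.5 -0.3 -1.8]
turn [-0.198 -0.367 -0.16 ] shift [-128.3 -140.3   85.9] | t 21.15 pos [0.5028 0.311  0.3261] w 0.0216 F [ 0.5 -0.3 -1.8]
turn [-0.198 -0.367 -0.16 ] shift [-117.9   19.6   82. ] | t 21.15 pos [0.5028 0.311  0.3261] w 0.0216 F [ 0.5 -0.3 -1.8]
turn [-0.198 -0.367 -0.16 ] shift [-27.5  17.1 220. ] | t 21.15 pos [0.5028 0.311  0.3261] w 0.0216 F [ 0.5 -0.3 -1.8]
turn [-0.198 -0.367 -0.16 ] shift [-18.8  16.9 233.4] | t 21.15 pos [0.5028 0.311  0.3261] w 0.0216 F [ 0.5 -0.3 -1.8]
wp
turn [-0.244 -0.364 -0.208] shift [-168.7 -244.7  104.5] | t 21.15 pos [0.5028 0.311  0.3261] w 0.0216 F [ 0.5 -0.3 -1.8]
```

```bash
python3 - <<'E'
from h import *
E0=R.from_euler('ZYX',np.radians([-.4,.4,-.8]));T3=R.from_quat([.0485,.958,-.014,.283]);np.savez('hold',R=(E0.inv()*T3).as_quat(),t=[-.0353,-.0012,.1105])
for n in('w3','w4'):
    c=np.load(n+'.npy',allow_pickle=True).item();hsv=cv2.cvtColor(c['image'],cv2.COLOR_RGB2HSV)
    Q=dict(c);Q['world_from_camera']=c['mount'];P,m=pts(Q)   # tool frame
    P=R.from_quat(np.load('hold.npz')['R']).apply(P.reshape(-1,3)).reshape(P.shape)+np.load('hold.npz')['t']  # ear frame
    for nm,lo,hi in(('or',(5,150,70),(18,255,255)),('ye',(20,150,90),(32,255,255))):
        k=(cv2.inRange(hsv,lo,hi)>0)&m&(c['z_map']<.6);k[225:]=0;k[:,:180]=0;k[:,310:]=0
        v,u=np.nonzero(k);print(n,nm,k.sum(),u.min(),u.max(),v.min(),v.max(),np.percentile(P[k],[2,50,98],axis=0).round(3).tolist())
E
```

```text
w3 or 2470 238 281 164 224 [[-0.066, -0.01, 0.071], [-0.064, 0.001, 0.094], [-0.059, 0.012, 0.109]]
w3 ye 4238 208 309 88 220 [[-0.075, -0.026, 0.009], [-0.074, 0.005, 0.043], [-0.06, 0.032, 0.069]]
w4 or 4224 229 287 139 224 [[-0.091, -0.01, 0.078], [-0.086, 0.002, 0.104], [-0.077, 0.014, 0.122]]
w4 ye 8455 188 307 54 224 [[-0.108, -0.033, 0.017], [-0.098, -0.006, 0.063], [-0.08, 0.026, 0.079]]
```

The ear defenders have sagged in the fingers during the carry, with the far cup down. I'll refit with that as the starting guess.

```bash
sed -i 's/^r=least_squares.*/rr=[least_squares(res,np.r_[a[:3]+d,a[3],pt,0],loss="soft_l1",f_scale=1.5) for pt in(0,.2,.35) for d in([0,0,0],[-.02,0,0],[.0,0,-.02])];r=min(rr,key=lambda k:k.cost);p=r.x/' hold.py
sed -i "s/^np.savez('hold'/np.savez('hold'/" hold.py
sed -i "/^print(len(o)/s/.*/o=o[::4];y=y[::6];g=s['ee_pos'];o=o[np.linalg.norm(o-g,axis=1)<.16];y=y[np.linalg.norm(y-g,axis=1)<.2];X=np.vstack([o,y]);print(len(o),len(y))/" hold.py
python3 hold.py w4 -.21; python3 rail.py | sed -n 4,6p
```

```text
4223 8412
origin [0.5017 0.2877 0.2192] yaw,pitch,roll deg [-27.9   2.1  -7.1] mean|res| mm 0.67
tool in ear [-0.0138  0.0077  0.1082]
turn [-0.255 -0.038 -0.166] shift [-14.8  11.7  13.3] | t 21.15 pos [0.5028 0.311  0.3261] w 0.0216 F [ 0.5 -0.3 -1.8]
turn [-0.255 -0.038 -0.166] shift [ 75.6   9.2 151.3] | t 21.15 pos [0.5028 0.311  0.3261] w 0.0216 F [ 0.5 -0.3 -1.8]
turn [-0.255 -0.038 -0.166] shift [ 84.4   9.  164.7] | t 21.15 pos [0.5028 0.311  0.3261] w 0.0216 F [ 0.5 -0.3 -1.8]
```

```bash
cat > ear2.py <<'E'
from h import *
from scipy.optimize import least_squares
import sys
def boxd(q,c_,h): d=np.abs(q-c_)-h;return np.linalg.norm(np.maximum(d,0),axis=1)+np.minimum(d.max(1),0)
def clouds(c,ctr,rad=.19,zmin=None):
    P,m=pts(c);hsv=cv2.cvtColor(c['image'],cv2.COLOR_RGB2HSV);m=m&(np.linalg.norm(P-ctr,axis=-1)<rad)&(P[...,2]>(zmin or 0))
    e=lambda k:cv2.erode(k,np.ones((3,3)))>0
    o=P[e(cv2.inRange(hsv,(5,150,70),(18,255,255)))&m];y=P[e(cv2.inRange(hsv,(20,140,80),(33,255,255)))&m];return o,y
def fit(o,y,p0):
    def res(p):
        E=R.from_euler('ZYX',p[3:]);q=E.inv().apply(o-p[:3]);w=E.inv().apply(y-p[:3])
        b=np.maximum(np.abs(np.hypot(q[:,0],q[:,2]-.085)-.06)-.005,np.abs(q[:,1])-.011)
        d=np.minimum(boxd(w,[-.057,0,.035],[.017,.032,.035]),boxd(w,[.057,0,.035],[.017,.032,.035]))
        return np.r_[b,d]*1000
    rr=[least_squares(res,np.r_[p0[:3]+np.array(d),p0[3]+a,pt,0],loss='soft_l1',f_scale=1.5) for pt in(-.2,0,.3) for a in(-.2,0,.2) for d in([0,0,0],[0,0,-.02])]
    r=min(rr,key=lambda k:k.cost);p=r.x
    print(len(o),len(y),'origin',p[:3].round(4),'ypr',np.degrees(p[3:]).round(1),'res',np.abs(res(p)).mean().round(2),'crown under',(p[:3]+R.from_euler('ZYX',p[3:]).apply([0,0,.14])).round(4));return p
E
python3 - <<'E'
from ear2 import *
s=status.read_state();t=s['ee_pos'];p0=np.array([t[0]+.035,t[1],t[2]-.108,-.21])
cs,ct=camera('scene'),camera('top')
cw=np.load('w4.npy',allow_pickle=True).item();O=[]
for c in(cs,ct,cw):
    o,y=clouds(c,t+[.03,0,-.05],.17,.17);print(len(o),len(y))
    O.append((o,y))
    if len(o)+len(y)>60: fit(o[::max(1,len(o)//800)],y[::max(1,len(y)//800)],p0)
fit(np.vstack([O[0][0],O[1][0],O[2][0][::8]]),np.vstack([O[0][1],O[1][1],O[2][1][::8]]),p0)
a=cs['image'][100:240,310:500];save(cv2.resize(a,(780,575)),'s4')
E
```

```text
184 919
184 919 origin [0.5501 0.2971 0.2995] ypr [-29.1  43.   59.3] res 7.62 crown under [0.5341 0.1682 0.3518]
307 116
307 116 origin [0.4965 0.2846 0.2243] ypr [-27.2   4.5  -8.5] res 0.78 crown under [0.5157 0.2982 0.3623]
6494 7882
812 876 origin [0.502  0.2877 0.2196] ypr [-27.5   1.9  -7.3] res 0.64 crown under [0.5144 0.3013 0.3583]
1303 2021 origin [0.5071 0.2853 0.2298] ypr [-28.8  -6.6  -6.7] res 7.12 crown under [0.5011 0.3073 0.368 ]
```

View pics/s4.png

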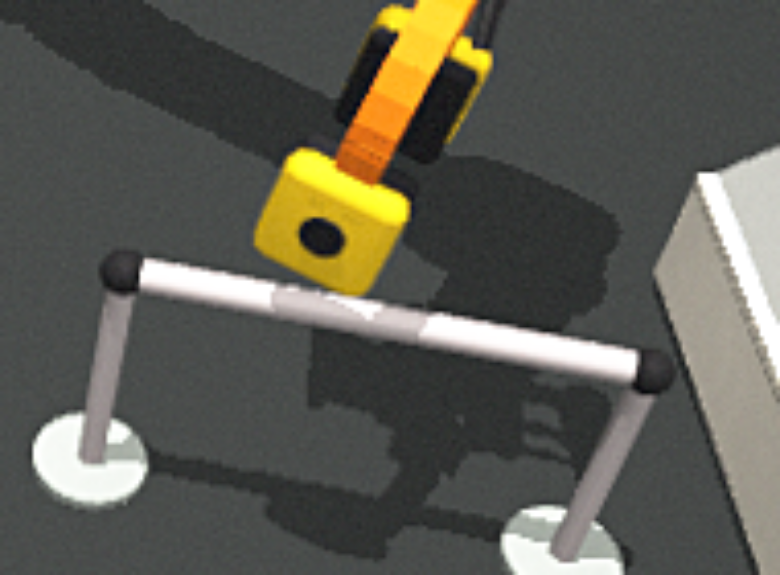

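The far cup, at (330,225), hangs skewed above the rail. Top and wrist fits agree: ears yaw −27.5°, roll −7°. I'll grip harder and square the ears up over the bar slowly.

```bash
cat > rel.py <<'E'
from ear2 import *
import sys
s=status.read_state();t=s['ee_pos'];cw,ct=camera('wrist'),camera('top');M=np.eye(4);M[:3,:3]=R.from_quat(s['eef_rot']).as_matrix();M[:3,3]=t;cw['world_from_camera']=M@cw['mount']
p0=np.array([t[0]+.02,t[1],t[2]-.108,float(sys.argv[1])])
for c in(ct,cw):
    o,y=clouds(c,t+[.03,0,-.05],.17,float(sys.argv[2]))
    if len(o)>60: p=fit(o[::max(1,len(o)//800)],y[::max(1,len(y)//800)],p0)
E=R.from_euler('ZYX',p[3:]);np.savez('hold',R=(E.inv()*R.from_quat(s['eef_rot'])).as_quat(),t=E.inv().apply(t-p[:3]));h=np.load('hold.npz')
print('joints',s['joint_positions'].round(2),'grip',s['grip_force'])
B=R.from_euler('z',-11.7,degrees=True)
for z in(.22,.06,.036): go(np.array([.536,.308,z])+B.apply(h['t']),B*R.from_quat(h['R']),s)
E
python3 rel.py -.45 .17
```

```text
310 117 origin [0.4966 0.2856 0.2244] ypr [-27.6   4.5  -8.5] res 0.8 crown under [0.5158 0.2989 0.3624]
811 876 origin [0.502  0.2881 0.2197] ypr [-27.6   2.   -7.2] res 0.65 crown under [0.5144 0.3014 0.3586]
joints [-0.37  0.03 -0.58  1.73  0.59  1.24  0.16] grip 43.898014627446
turn [-0.256 -0.036 -0.162] shift [-16.1  12.8   8.9] | t 21.25 pos [0.5028 0.3112 0.3262] w 0.0212 F [ 0.3 -0.1 -2.4]
turn [-0.256 -0.036 -0.162] shift [ 71.6  10.3 142.7] | t 21.25 pos [0.5028 0.3112 0.3262] w 0.0212 F [ 0.3 -0.1 -2.4]
turn [-0.256 -0.036 -0.162] shift [ 84.7   9.9 162.7] | t 21.25 pos [0.5028 0.3112 0.3262] w 0.0212 F [ 0.3 -0.1 -2.4]
```

Emit:
{"api": "jog_arm", "payload": {"plan": [[0,0,0,0,0,0,-1],[-0.03,0,-0.02,-2,1.5,1,-1],[-0.06,-0.01,-0.04,-4,3,2,-1],[-0.09,-0.012,-0.06,-6,5,3,-1],[-0.12,-0.017,-0.08,-8,6,4,-1],[-0.15,-0.021,-0.1,-10,8,5,-1],[-0.18,-0.025,-0.12,-12,9,6,-1],[-0.21,-0.03,-0.14,-14,11,7,-1],[-0.24,-0.034,-0.155,-15,12,8,-1],[-0.256,-0.036,-0.162,-16,13,9,-1],[-0.256,-0.036,-0.162,-16,13,9,-1],[-0.256,-0.036,-0.162,-16,13,9,-1]], "squeeze": 60}}

```text
time: 22.55
ee_pos: [0.5238, 0.3191, 0.3273]
eef_rot: [0.03, 0.947, 0.06, 0.313]
ft_force: [0.0, -0.3, -3.1]
width: 0.0212
grip_force: 58.6
```

```bash
python3 rel.py -.2 .17
```

```text
254 96 origin [0.5304 0.304  0.2238] ypr [-10.    2.6  -1.1] res 0.88 crown under [0.5372 0.3056 0.3636]
803 878 origin [0.5352 0.308  0.2193] ypr [-11.7   0.1  -0.4] res 0.62 crown under [0.5356 0.3089 0.3593]
joints [-0.3  -0.12 -0.49  1.87  0.42  0.88  0.51] grip 58.58656345330189
turn [-0.005 -0.003  0.004] shift [-0.9 -0.6 -0.4] | t 22.55 pos [0.5238 0.3191 0.3273] w 0.0212 F [ 0.  -0.3 -3.1]
turn [-0.005 -0.003  0.004] shift [ 93.4 -21.8 127.2] | t 22.55 pos [0.5238 0.3191 0.3273] w 0.0212 F [ 0.  -0.3 -3.1]
turn [-0.005 -0.003  0.004] shift [107.5 -25.  146.3] | t 22.55 pos [0.5238 0.3191 0.3273] w 0.0212 F [ 0.  -0.3 -3.1]
```

```bash
python3 - <<'E'
import numpy as np
from scipy.spatial.transform import Rotation as R
h=np.load('hold.npz');r=R.from_quat(h['R']);print('axes x,y,z in ear:',r.as_matrix().T.round(3).tolist(),'t',h['t'].round(4))
for b in(0,.005,.01): 
    d=[]
    for y in(-.03,-.02,.02,.03):
        q=r.inv().apply(np.array([b,y,.131])-h['t']);d.append(q.round(4).tolist())
    print(b,d)
E
```

```text
axes x,y,z in ear: [[-0.804, -0.066, -0.591], [-0.181, 0.974, 0.139], [0.566, 0.219, -0.795]] t [-0.0136  0.0078  0.1081]
0 [[-0.022, -0.0361, -0.0188], [-0.0227, -0.0264, -0.0166], [-0.0253, 0.0126, -0.0079], [-0.026, 0.0223, -0.0057]]
0.005 [[-0.026, -0.037, -0.016], [-0.0267, -0.0273, -0.0138], [-0.0293, 0.0116, -0.005], [-0.03, 0.0214, -0.0029]]
0.01 [[-0.0301, -0.0379, -0.0132], [-0.0307, -0.0282, -0.011], [-0.0333, 0.0107, -0.0022], [-0.034, 0.0205, -0.0]]
```

Emit:
{"api": "jog_arm", "payload": {"plan": [[0,0,0,3,0,-3,-1],[0,0,0,12,-2,9,-1],[0,0,0,21,-4,21,-1],[0,0,0,30,-6,33,-1],[0,0,0,39,-8,45,-1],[0,0,0,48,-10,57,-1],[0,0,0,57,-12,69,-1],[0,0,0,66,-14,81,-1],[0,0,0,74,-15.5,92.5,-1],[0,0,0,83,-17.5,104.5,-1],[0,0,0,91.5,-19.5,116.5,-1],[0,0,0,91.5,-19.5,116.5,-1]]}}

```text
time: 23.85
ee_pos: [0.5182, 0.3184, 0.1741]
eef_rot: [0.03, 0.948, 0.059, 0.311]
ft_force: [-0.9, -0.1, -2.1]
width: 0.0208
grip_force: 58.6
```

```bash
python3 rel.py -.2 .05
```

```text
168 56 origin [0.5256 0.3029 0.0719] ypr [-10.8   2.2  -1.6] res 0.86 crown under [0.5316 0.3057 0.2118]
804 805 origin [0.5282 0.3068 0.0659] ypr [-11.7   0.7  -0.7] res 0.61 crown under [0.5303 0.308  0.2059]
joints [-0.31  0.02 -0.54  2.09  0.72  0.64  0.15] grip 58.63696299043227
turn [-0.009 -0.014  0.003] shift [ -95.2   20.5 -119.5] | t 23.85 pos [0.5182 0.3184 0.1741] w 0.0208 F [-0.9 -0.1 -2.1]
turn [-0.009 -0.014  0.003] shift [-1.5 -0.4  8.5] | t 23.85 pos [0.5182 0.3184 0.1741] w 0.0208 F [-0.9 -0.1 -2.1]
turn [-0.009 -0.014  0.003] shift [12.6 -3.6 27.7] | t 23.85 pos [0.5182 0.3184 0.1741] w 0.0208 F [-0.9 -0.1 -2.1]
```

Emit:
{"api": "jog_arm", "payload": {"plan": [[0,0,0,4,-1,5,-1],[0,0,0,8,-2,11,-1],[0,0,0,12,-2.7,16,-1],[0,0,0,14,-3.2,19,-1],[0,0,0,16,-3.6,21.5,-1],[0,0,0,16,-3.6,21.5,-1],[0,0,0,16,-3.6,21.5,-1]]}}

```text
time: 24.65
ee_pos: [0.5197, 0.3193, 0.1507]
eef_rot: [0.03, 0.947, 0.06, 0.313]
ft_force: [-0.4, -0.5, -2.9]
width: 0.0212
grip_force: 58.6
```

Emit:
{"api": "jog_arm", "payload": {"plan": [[0,0,0,0.6,0,0.8,-1],[0,0,0,1.2,-0.3,1.6,-1],[0,0,0,1.8,-0.4,2.4,-1],[0,0,0,1.8,-0.4,2.4,-1]]}}

```text
time: 25.05
ee_pos: [0.5195, 0.3195, 0.1477]
eef_rot: [0.03, 0.947, 0.06, 0.313]
ft_force: [-0.2, -0.6, -2.2]
width: 0.0212
grip_force: 58.6
```

Emit:
{"api": "jog_arm", "payload": {"plan": [[0,0,0,0.6,-0.1,0.8,-1],[0,0,0,1.2,-0.3,1.6,-1],[0,0,0,1.8,-0.4,2.4,-1],[0,0,0,1.8,-0.4,2.4,-1]]}}

```text
time: 25.45
ee_pos: [0.5194, 0.3196, 0.1447]
eef_rot: [0.03, 0.947, 0.06, 0.313]
ft_force: [0.1, -0.1, -3.1]
width: 0.021
grip_force: 58.6
```

Emit:
{"api": "jog_arm", "payload": {"plan": [[0,0,0,0.3,-0.1,0.4,-1],[0,0,0,0.6,-0.1,0.8,-1],[0,0,0,0.9,-0.2,1.2,-1],[0,0,0,0.9,-0.2,1.2,-1]]}}

```text
time: 25.85
ee_pos: [0.5194, 0.3196, 0.1433]
eef_rot: [0.03, 0.947, 0.06, 0.313]
ft_force: [0.0, -0.2, -2.5]
width: 0.0209
grip_force: 58.6
```

Emit:
{"api": "jog_arm", "payload": {"plan": [[0,0,0,0.4,-0.1,0.6,-1],[0,0,0,0.8,-0.2,1.1,-1],[0,0,0,1.2,-0.3,1.6,-1],[0,0,0,1.2,-0.3,1.6,-1]]}}

```text
time: 26.25
ee_pos: [0.5194, 0.3196, 0.1412]
eef_rot: [0.03, 0.947, 0.06, 0.313]
ft_force: [0.9, 0.6, -2.7]
width: 0.0215
grip_force: 58.6
```

Emit:
{"api": "jog_arm", "payload": {"plan": [[0,0,0,0.4,-0.1,0.6,-1],[0,0,0,0.8,-0.2,1.1,-1],[0,0,0,0.8,-0.2,1.1,-1],[0,0,0,0.8,-0.2,1.1,-1]]}}

```text
time: 26.65
ee_pos: [0.5194, 0.3196, 0.1399]
eef_rot: [0.03, 0.947, 0.06, 0.313]
ft_force: [0.1, 0.5, -2.2]
width: 0.0209
grip_force: 58.6
```

```bash
python3 rel.py -.2 .01
```

```text
142 49 origin [0.527  0.3079 0.0362] ypr [-14.3   2.2  -1. ] res 0.98 crown under [0.5328 0.309  0.1761]
804 885 origin [0.5309 0.3089 0.032 ] ypr [-11.6   0.1  -0.1] res 0.63 crown under [0.5313 0.3092 0.172 ]
joints [-0.32  0.08 -0.54  2.12  0.85  0.59  0.02] grip 58.59487394993323
turn [-0.001 -0.003  0.002] shift [-114.8   24.1 -147.1] | t 26.65 pos [0.5194 0.3196 0.1399] w 0.0209 F [ 0.1  0.5 -2.2]
turn [-0.001 -0.003  0.002] shift [-20.5   2.7 -19.6] | t 26.65 pos [0.5194 0.3196 0.1399] w 0.0209 F [ 0.1  0.5 -2.2]
turn [-0.001 -0.003  0.002] shift [-6.4 -0.5 -0.4] | t 26.65 pos [0.5194 0.3196 0.1399] w 0.0209 F [ 0.1  0.5 -2.2]
```

Emit:
{"api": "jog_arm", "payload": {"plan": [[0,0,0,0.4,-0.1,0.6,-1],[0,0,0,0.8,-0.2,1.1,-1],[0,0,0,0.8,-0.2,1.1,-1]]}}

```text
time: 27.05
ee_pos: [0.5196, 0.3196, 0.1386]
eef_rot: [0.03, 0.947, 0.06, 0.313]
ft_force: [-0.5, 0.0, -0.0]
width: 0.0214
grip_force: 58.6
```

Emit:
{"api": "jog_arm", "payload": {"plan": [[0,0,0,0.4,-0.1,0.6,-1],[0,0,0,0.8,-0.2,1.1,-1],[0,0,0,0.8,-0.2,1.1,-1]]}}

```text
time: 27.35
ee_pos: [0.5198, 0.3197, 0.1376]
eef_rot: [0.03, 0.947, 0.061, 0.313]
ft_force: [0.2, -0.6, 1.2]
width: 0.0213
grip_force: 58.8
```

Contact with the rail. Releasing.

Emit:
{"api": "jog_arm", "payload": {"plan": [[0,0,0,0,0,0,-0.3],[0,0,0,0,0,0,-0.2],[0,0,0,0,0,0,-0.1],[0,0,0,0,0,0,0],[0,0,0,0,0,0,0],[0,0,0,0,0,0,0],[0,0,0,0,0,0,0]]}}

```text
time: 28.05
ee_pos: [0.5195, 0.3195, 0.1372]
eef_rot: [0.03, 0.947, 0.06, 0.313]
ft_force: [0.2, -0.3, -0.6]
width: 0.0432
grip_force: 0.0
```

```bash
python3 rel.py -.2 .01|head -2
```

```text
162 71 origin [0.585 0.305 0.067] ypr [-29.4 -42.5  13.5] res 6.12 crown under [0.4888 0.3219 0.1673]
809 896 origin [0.5378 0.3101 0.0307] ypr [-11.8  -2.5   0.8] res 0.65 crown under [0.5314 0.3093 0.1705]
```

Emit:
{"api": "jog_arm", "payload": {"plan": [[0,0,0,0,0,-6,0],[0,0,0,0,0,-16,0],[0,0,0,0,0,-30,0],[0,0,0,0,0,-45,0],[0,0,0,0,0,-65,0],[0,0,0,0,0,-90,0],[0,0,0,0,0,-120,0],[0,0,0,0,0,-120,0],[0,0,0,0,0,-120,0]]}}

```text
time: 29.05
ee_pos: [0.4479, 0.3083, 0.2336]
eef_rot: [0.03, 0.947, 0.061, 0.314]
ft_force: [0.4, -0.9, -0.5]
width: 0.044
grip_force: 0.0
```

```bash
python3 - <<'E'
from ear2 import *
import time
s=status.read_state();print(s['time'],s['ee_pos'].round(3),s['ft_force'].round(1),s['width'])
C={n:camera(n) for n in('top','scene','wrist')};M=np.eye(4);M[:3,:3]=R.from_quat(s['eef_rot']).as_matrix();M[:3,3]=s['ee_pos'];C['wrist']['world_from_camera']=M@C['wrist']['mount']
p0=np.array([.536,.309,.032,-.2])
for n,c in C.items():
    o,y=clouds(c,np.array([.536,.309,.11]),.15,.005)
    if len(o)>60: print(n);fit(o[::max(1,len(o)//800)],y[::max(1,len(y)//800)],p0)
P,m=pts(C['scene']);k=np.zeros(m.shape,bool);k[130:215,240:320]=1;k&=m&(P[...,2]>.118)&(P[...,2]<.135);print(cv2.minAreaRect((P[k][:,:2]*1000).astype(np.float32)))
save(cv2.resize(C['scene']['image'][100:300,230:500],(780,578)),'s5')
E
```

```text
29.05 [0.448 0.308 0.234] [ 0.4 -0.9 -0.5] 0.04396345730137019
top
247 137 origin [0.5432 0.3057 0.0437] ypr [-12.2 -11.9   0.1] res 5.13 crown under [0.515  0.3115 0.1807]
scene
143 724 origin [0.5343 0.3217 0.0953] ypr [-6.7 12.4 31.8] res 11.93 crown under [0.551  0.2455 0.2116]
wrist
820 1116 origin [0.539  0.3123 0.0491] ypr [-12.1  -2.4   2.9] res 6.71 crown under [0.5318 0.3066 0.1888]
((463.0299377441406, 32.105438232421875), (113.94261169433594, 52.018028259277344), 8.244725227355957)
```

View pics/s5.png

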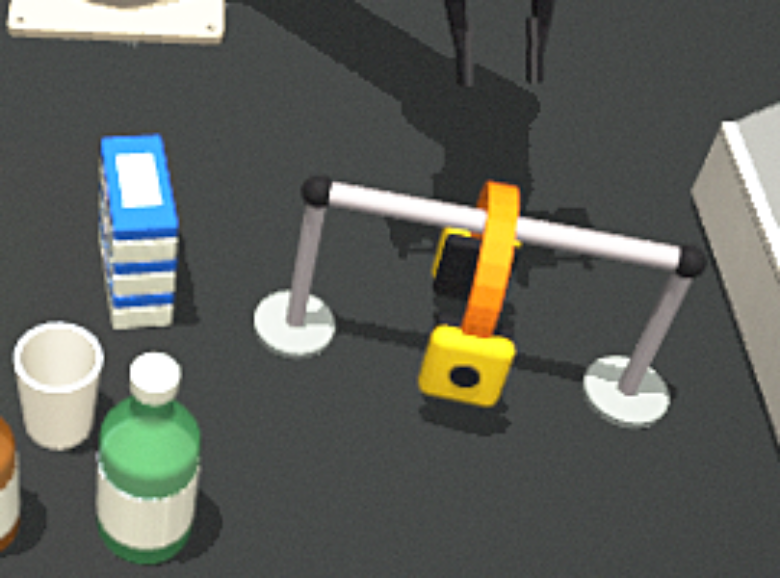

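The ear defenders hang square over the bar near its middle (500,225), and the column of three stands square at (140,230). I'll wait a moment for everything to settle, then hand in.

Emit:
{"api": "jog_arm", "payload": {"plan": [[0,0,0,0,0,-20,0],[0,0,0,0,0,-20,0],[0,0,0,0,0,-20,0],[0,0,0,0,0,-20,0],[0,0,0,0,0,-20,0],[0,0,0,0,0,-20,0],[0,0,0,0,0,-20,0],[0,0,0,0,0,-20,0],[0,0,0,0,0,-20,0],[0,0,0,0,0,-20,0]]}}

```text
time: 30.2
ee_pos: [0.436, 0.3062, 0.2488]
eef_rot: [0.03, 0.947, 0.06, 0.313]
ft_force: [0.3, -0.1, 0.1]
width: 0.0435
grip_force: 0.0
```

```bash
python3 -c "
from bench import order;print(order.close_job())"
```

```text
the job is handed in; nothing more can be done
None
```

The job is handed in at about 30 s, with no verdict returned: in the last camera view the case lies squarely on the column and the ear defenders hang square over the middle of the bar, both let go, with no sign that the column, bottles or beaker were disturbed.

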